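# Make up two gift sets of herbal products

### The job

Make up the two gift sets: the bar of soap, the dropper bottle and the roll-on bottle go into the three-compartment box, the balm jar and the spray bottle into the two-compartment box. Give each thing its own compartment, the soap (lying flat) and the balm jar in the wide ones and the bottles in the narrow ones, everything the right way up on the box floor; set things down rather than dropping them, and leave the big extract jar and the spatula where they are.

Things in the scene. Friction and masses are not known exactly. Their poses are not given: they have to be found in the camera images.
- soap_mid (a point): Bar of brown soap lying flat, about 130 g: 46 mm along its x, 84 mm along its y, 36 mm high. The point is its centre, 18 mm above its underside; z up.
- balm_mid (a point): Low round balm jar, amber glass with a black screw lid as wide as the jar: diameter 56 mm, 42 mm high, about 110 g. The point is its centre, 21 mm above its underside; z up.
- dropper_mid (a point): Amber glass dropper bottle with a narrow black collar and rubber bulb: body diameter 36 mm up to 55 mm, bulb above it 19 mm wide, 92 mm high over all, about 75 g. The point is on its axis, 46 mm above its underside; z up.
- rollon_mid (a point): Roll-on bottle, amber below and a white domed cap of the same width above: diameter 32 mm up to 78 mm, 88 mm high over all, about 60 g. The point is on its axis, 44 mm above its underside; z up.
- spray_mid (a point): Spray bottle, the tallest: clear body of diameter 36 mm up to 68 mm, narrow white pump head (23 mm wide) above, 100 mm high over all, about 80 g. The point is on its axis, 50 mm above its underside; z up. Its turn about z does not matter.
- box3: Three-compartment open box of dark wood, 146 x 120 mm, fixed; walls and floor 4 mm thick, wall tops 18 mm above the table. Origin: centre of its underside; x along its 146 mm side, z up. Compartments: wide, 80 mm (x) by 112 mm (y), centred at x -29, y 0 mm (soap, long side along y); two narrow, 54 x 54 mm, at x +42, y +29 and -29 mm (a bottle in each, either way round). Grip the soap by its upper part: no room for fingers beside it below the wall tops.
- box2: Two-compartment open box of dark wood, 146 x 88 mm, fixed; walls and floor 4 mm thick, wall tops 18 mm above the table. Origin: centre of its underside; x along its 146 mm side, z up. Compartments: wide, 80 mm (x) by 80 mm (y), centred at x -29, y 0 mm (balm jar); narrow, 54 mm (x) by 80 mm (y), at x +42, y 0 mm (spray). Grip the balm jar by its upper part: little room for fingers beside it below the wall tops.
- extract_jar: Bystander: big glass jar of dark extract with a black lid, diameter 108 mm, 170 mm high, loose. Origin: centre of its underside.
- spatula: Bystander: wooden-handled spatula lying on the table, loose. Origin: underside, near its middle; x along the tool, away from the handle.
Things that resemble listed ones, but are neither listed nor needed, are in the scene too. What is shaped like the part that bears balm_mid but red or yellow is not meant.

How it is judged:
At the end, for the whole second after the job is handed in: Soap, dropper and roll-on bottle in the three-compartment box, balm jar and spray bottle in the other, soap and balm in wide, bottles in narrow compartments: on the floor (4 mm) within the walls, upright (0.15 rad), released and at rest (x of soap_mid in the frame of box3 between -0.049 and -0.009 m and y of soap_mid in the frame of box3 between -0.018 and 0.018 m and z of soap_mid in the frame of box3 between 0.018 and 0.026 m and angle between each of soap_mid, dropper_mid, rollon_mid, balm_mid, spray_mid's own z axis and vertical below 0.15 rad and linear speed of each of soap, dropper, rollon, balm, spray below 0.02 m/s and angular speed of each of soap, dropper, rollon, balm, spray below 0.2 rad/s and x of dropper_mid in the frame of box3 between 0.03 and 0.054 m and y of dropper_mid in the frame of box3 between -0.041 and 0.041 m and z of dropper_mid in the frame of box3 between 0.046 and 0.054 m and x of rollon_mid in the frame of box3 between 0.028 and 0.056 m and y of rollon_mid in the frame of box3 between -0.043 and 0.043 m and z of rollon_mid in the frame of box3 between 0.044 and 0.052 m and x of balm_mid in the frame of box2 between -0.044 and -0.014 m and y of balm_mid in the frame of box2 between -0.015 and 0.015 m and z of balm_mid in the frame of box2 between 0.021 and 0.029 m and x of spray_mid in the frame of box2 between 0.03 and 0.054 m and y of spray_mid in the frame of box2 between -0.025 and 0.025 m and z of spray_mid in the frame of box2 between 0.05 and 0.058 m); the robot touches nothing.
It fails at once if a thing was dropped or thrown: moving faster than 0.7 m/s with no finger on it (a fall of about 25 mm) ((linear speed of soap above 0.7 m/s and contact force between the fingers and soap below 0.05 N) or (linear speed of balm above 0.7 m/s and contact force between the fingers and balm below 0.05 N) or (linear speed of dropper above 0.7 m/s and contact force between the fingers and dropper below 0.05 N) or (linear speed of rollon above 0.7 m/s and contact force between the fingers and rollon below 0.05 N) or (linear speed of spray above 0.7 m/s and contact force between the fingers and spray below 0.05 N)).
It fails at once if the extract jar or the spatula was shifted by more than 25 mm (distance of any of extract_jar, spatula from where it was at the start of the episode above 0.025 m).
It also fails if it takes over 144 s, if anything falls off the work surface, if the arm or the gripper's body presses on something with over 40 N, if the wrist force passes 120 N, or if a joint passes its speed limit or range.

### The arm

A 7-joint arm with a two-finger parallel gripper is mounted at the origin on the work surface. World frame = base frame: x ahead of the robot, y to its left, z up, the work surface at z = 0. Lengths are in m, angles in rad, forces in N, time in s.
With the tool pointing down it reaches from about 0.425 to 0.925 m from the base axis. Payload 6.8 kg.
Tool frame: the origin (TCP) lies on the centre line of the jaws, within the pads' length; the fingertips stand 17 mm ahead of it and the grasp point (between the pads) lies 2 mm behind it; z points along the fingers, x is the direction in which the jaws open and shut, and the axes are right-handed (so a half turn about z gives the same grasp; the last joint's range is limited). The gripper opens to 85 mm and grips with 20 to 120 N. Pads are 22 mm wide; open, the fingers measure 114 mm over their backs; the gripper's body (76 mm by 85 mm) begins 54 mm behind the grasp point. The pads swing forward as they close: fully open they stand 13 mm farther back than shut.
Start: joints at [-1.356, 0.477, 0.022, 1.555, -0.011, 1.109, -0.083], TCP at [0.214, 0.64, 0.218] pointing down, gripper open.
Joint ranges: [-2.96, 2.96], [-0.34, 2.1], [-1.41, 1.46], [0.24, 2.44], [-1.37, 4.51], [0.17, 1.92], [-2.96, 2.96]. Speed limits (rad/s): [2.39, 2.39, 3.14, 3.14, 3.14, 3.14, 3.14].

### API

Orientations are given as a unit quaternion [w, x, y, z].
In Python, from station import status, read_camera, camera_model, bot gives the robot as it stands.
- The arm moves only by the tool arm_command, never from a script. Its argument "series" is a list of rows, each a list of 3 entries, a list of its own where there are three numbers: the finger opening in mm, from 0 to 85.4, then the shift along the tool's x, y, z in mm, then the turn about the tool's z in rad. In form: [[gripper, [dx, dy, dz], roll], ...]. A call has 1 to 8 rows; each row is the pose to reach, as a shift and turn from the pose commanded when the call began, along the tool's axes at that moment; what a row does not reach only later rows make up. A row lasts 1/8 s, in which the tool goes at most 62.5 mm and 10.7 degrees, less where a joint would pass 70% of its speed; a pose out of reach is approached as far as the arm can. A call with a gripper value outside its range is refused whole. The fingers move at their own pace and stop on an object; "squeeze" is the grip in N (left out, the last holds). Time passes only in rows, so rows that repeat a pose let the fingers close. It gives the time, the measured TCP pose, the force and the opening at its end, in the units of the state.
- status.get_obs(): the state, without advancing time (a new reading comes with each control period).
- read_camera(name): name is "scene" or "top" or "wrist"; returns the picture (420x560x3 uint8, blue, green, red); there is no depth.
- camera_model(name): a dict with "fov_y" (degrees; the focal length in pixels is half the picture's height over the tangent of half this angle, whatever the lens; pixels are square), "cx", "cy" (the principal point, pixels), "R" (3x3) and "t" (3): a world point X has camera coordinates R X + t. Camera axes: x right, y down, z forward; pixel columns grow to the right and rows downward; lengths in m; the calibration is good to about 2 mm. A picture is of the moment at which its call begins: read the wrist's pose just before it. camera_model takes no time and is no camera call; for the wrist camera it gives the pose at the moment of the call.
- bot.hand_in(): hands the job in, once; it reports no verdict.
The state is a dict: "t": time; "q": joint angles; "joint_vel": joint speeds; "joint_torque": joint torques, N m; "eef_pos": TCP position; "tool_rot": TCP orientation; "contact_force": force on the tool from outside, world axes, zero at the start; "torque": the same for the moment, N m; "gripper_width": opening from 0.0 (shut) to 1.0 (fully open).
Only numpy, scipy, OpenCV 4.12 (cv2) and the standard library are available. Lean on these libraries where they do the work, as an engineer would, in place of code of your own. Each camera call takes 0.05 s, during which the arm holds its last target.

## Working session

There is one attempt and no reset: what is moved stays moved. The work goes in short steps, Python scripts to look and compute and a tool call to move; the robot and the scene stay as the last step left them, time stands still between calls to the robot, and variables do not carry over. Pictures are saved under pics/ and viewed, and the job is handed in when it is done.

Besides the shell and the picture viewer there is one more tool, called after "Call:" as a command line: name --argument value ..., lists and objects as JSON in quotes. arm_command: Moves the arm, as the interface text tells. Its arguments: {"type":"object","properties":{"series":{"type":"array"},"squeeze":{"type":"number"}},"required":["series"]}

```bash
ls; mkdir -p pics
python3 - <<'E'
from station import status, read_camera, camera_model, bot
import cv2
o=status.get_obs();print(o['t'],o['eef_pos'],o['tool_rot'],o['gripper_width'])
for n in ['scene','top','wrist']:
    m=camera_model(n);print(n,m)
    cv2.imwrite(f'pics/{n}0.png',read_camera(n))
E
```

```text
pics
0.0 [0.21397827 0.63952181 0.21650616] [ 6.19160422e-04  8.11543321e-01  5.84291497e-01 -7.07548030e-04] 1.0018068062575742
scene {'fov_y': 52.106712429314285, 'cx': 279.2880892955249, 'cy': 208.19832027864786, 'R': array([[-0.04183227,  0.99907324,  0.01013508],
       [ 0.63798246,  0.03451693, -0.76927691],
       [-0.76891381, -0.0257146 , -0.63883512]]), 't': array([ 0.04963793, -0.31022307,  1.70152085])}
top {'fov_y': 54.15787036350581, 'cx': 274.2776876767332, 'cy': 207.48290328820215, 'R': array([[-0.01426807, -0.9998971 ,  0.0014893 ],
       [-0.98686205,  0.01384231, -0.16097108],
       [ 0.1609339 , -0.00376648, -0.986958  ]]), 't': array([-0.04046136,  0.56569668,  1.19022363])}
wrist {'fov_y': 64.47013452332034, 'cx': 280.7382419394072, 'cy': 210.28920516549246, 'R': array([[ 3.17407272e-01,  9.48289052e-01, -7.05465490e-04],
       [ 8.96513630e-01, -2.99834602e-01,  3.26132678e-01],
       [ 3.09056525e-01, -1.04149343e-01, -9.45323743e-01]]), 't': array([-0.6734621 , -0.04181087,  0.37971284])}
```

View pics/scene0.png

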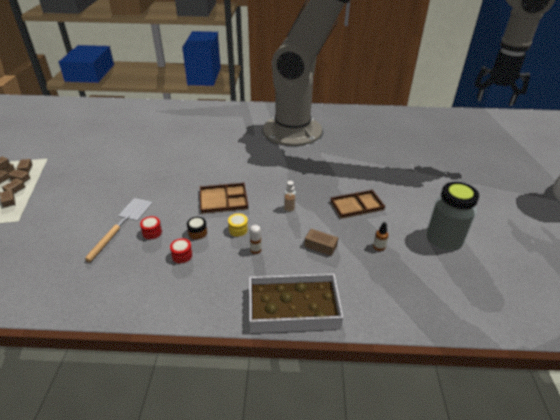

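View pics/top0.png

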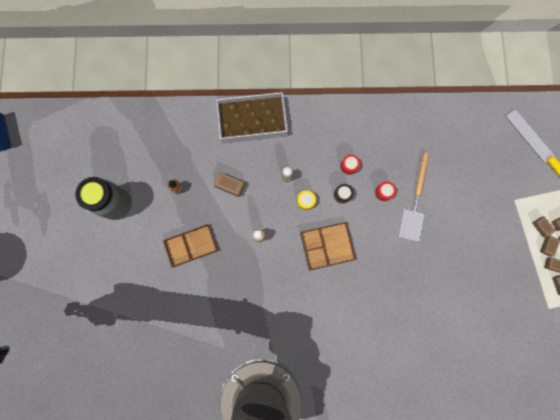

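View pics/wrist0.png

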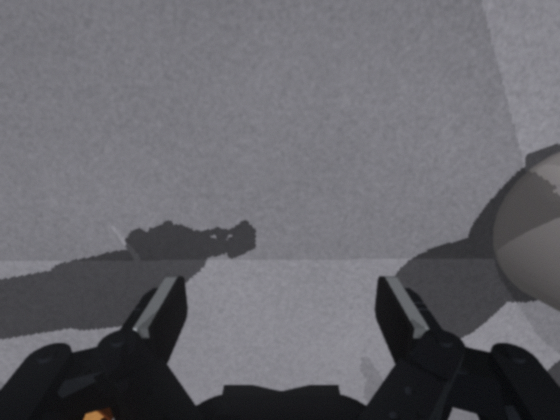

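```bash
cat > h.py <<'E'
from station import status, read_camera, camera_model, bot
import cv2, numpy as np
from scipy.spatial.transform import Rotation as Ro
def K(m,h=420):
    f=h/2/np.tan(np.radians(m['fov_y'])/2); return np.array([[f,0,m['cx']],[0,f,m['cy']],[0,0,1]])
def ray(m,u,v,z):
    d=m['R'].T@np.linalg.inv(K(m))@np.array([u,v,1.]); c=-m['R'].T@m['t']; s=(z-c[2])/d[2]; return c+s*d
def proj(m,X):
    p=K(m)@(m['R']@np.asarray(X,float)+m['t']); return p[:2]/p[2]
def toolR(o=None):
    o=o or status.get_obs(); q=o['tool_rot']; return Ro.from_quat([q[1],q[2],q[3],q[0]]).as_matrix()
def crop(im,x0,y0,w,h,s,name):
    c=cv2.resize(im[y0:y0+h,x0:x0+w],None,fx=s,fy=s,interpolation=cv2.INTER_CUBIC); cv2.imwrite('pics/'+name,c)
E
python3 - <<'E'
from h import *
im=cv2.imread('pics/top0.png')
crop(im,150,140,140,140,4,'t1.png'); crop(im,250,130,190,145,4,'t2.png')
E
```

```text
(no output)
```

View pics/t1.png

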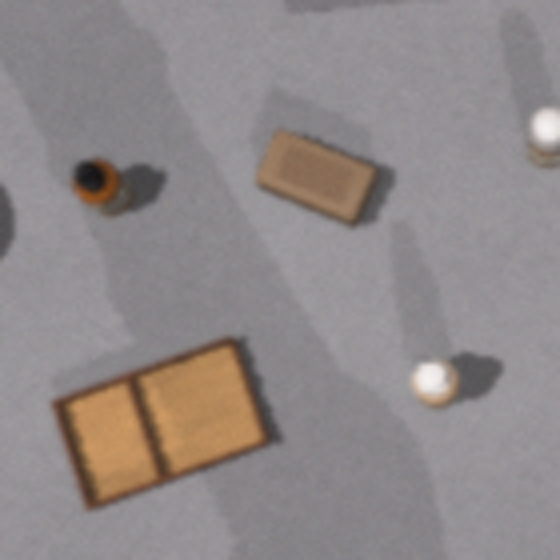

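View pics/t2.png

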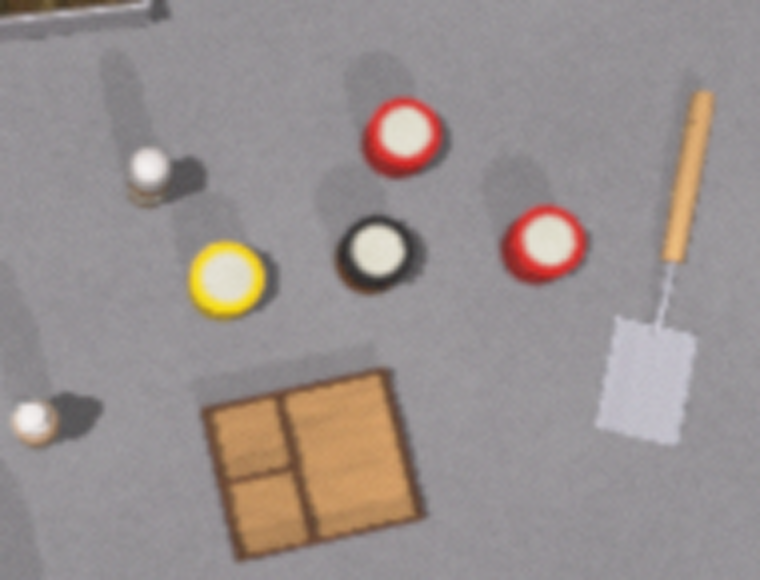

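Run:
```python
from h import *
m=camera_model('top')
P=lambda c,o:((c[0]+.5)/4-.5+o[0],(c[1]+.5)/4-.5+o[1])
A=(150,140);B=(250,130)
def box(cs,o,half):
    W=np.array([ray(m,*P(c,o),0.018) for c in cs]); print(W.round(4)[:,:2].tolist(),'c',W.mean(0).round(4), [np.linalg.norm(W[i]-W[i-1]).round(4) for i in range(4)])
    d=(W[0]+W[3]-W[1]-W[2])[:2]; print('x axis yaw',np.arctan2(d[1],d[0]))
box([(55,402),(236,338),(275,440),(90,508)],A,0)
box([(203,408),(390,368),(425,517),(240,560)],B,0)
for n,c,o,z in [('dropper bulb',(94,175),A,.088),('soap',(318,176),A,.036),('white1',(434,381),A,.095),('white2',(150,163),B,.085),('balm',(378,249),B,.042),('yellow',(227,278),B,.042),('red1',(405,131),B,.042),('red2',(549,240),B,.042)]:
    print(n,ray(m,*P(c,o),z).round(4))
s=[ray(m,*P(c,A),.036)[:2] for c in [(280,130),(380,168),(355,224),(258,184)]]
print('soap',np.round(s,4).tolist(),np.mean(s,0))
mj=ray(m,92,194,.17);print('jar',mj)
im=cv2.imread('pics/scene0.png'); crop(im,220,160,180,110,4,'s1.png')
```

```text
[[0.4739, 0.2897], [0.5209, 0.1529], [0.4428, 0.1225], [0.3938, 0.2611]] c [0.4578 0.2065 0.018 ] [np.float64(0.0851), np.float64(0.1447), np.float64(0.0838), np.float64(0.147)]
x axis yaw 1.9060401236731872
[[0.4939, -0.1271], [0.5226, -0.271], [0.4091, -0.2925], [0.379, -0.1521]] c [ 0.4511 -0.2106  0.018 ] [np.float64(0.1176), np.float64(0.1467), np.float64(0.1156), np.float64(0.1436)]
x axis yaw 1.7746259972813834
dropper bulb [0.634  0.2473 0.088 ]
soap [0.6426 0.0887 0.036 ]
white1 [ 0.4784 -0.001   0.095 ]
white2 [ 0.6693 -0.0879  0.085 ]
balm [ 0.6108 -0.2614  0.042 ]
yellow [ 0.59   -0.1461  0.042 ]
red1 [ 0.7029 -0.286   0.042 ]
red2 [ 0.6159 -0.3917  0.042 ]
soap [[0.6792, 0.118], [0.6482, 0.0412], [0.6048, 0.0604], [0.637, 0.1346]] [0.64232435 0.08855203]
jar [0.58886575 0.44647325 0.17      ]
```

View pics/s1.png

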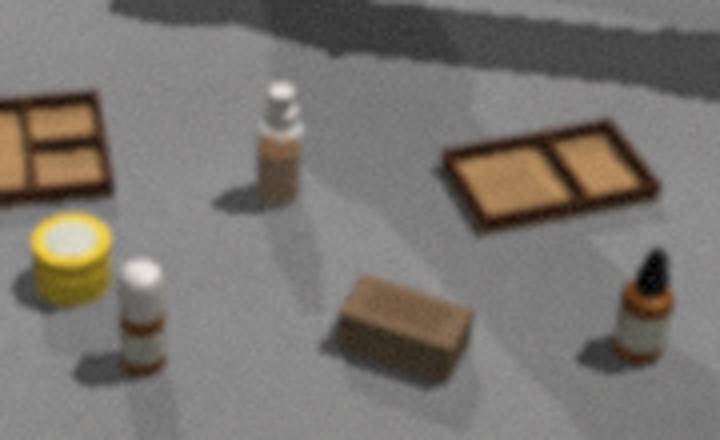

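```bash
cat >> h.py <<'E'
def go(x,y,z,yaw):
    o=status.get_obs(); R=toolR(o); p=o['eef_pos']
    d=R.T@(np.array([x,y,z])-p)*1000
    cy=np.arctan2(R[1,0],R[0,0]); dr=-(((yaw-cy)+np.pi)%(2*np.pi)-np.pi)
    print('t',round(o['t'],2),'pos',p.round(4),'yaw',round(cy,3),'zax',R[:,2].round(3),'w',round(o['gripper_width'],3),'-> shift',d.round(1),'turn',round(dr,3))
E
python3 - <<'E'
from h import *
m=camera_model('scene')
for n,X in dict(dropper=(.634,.2473,.092),soap=(.6423,.0886,.036),spray=(.4784,-.001,.1),roll=(.6693,-.0879,.088),balm=(.6108,-.2614,.042)).items(): print(n,proj(m,X).round(1))
for s in [(.4739,.2897),(.5209,.1529),(.4428,.1225)]: print(proj(m,(*s,.018)).round(1))
go(.6423,.0886,.2,-.384)
E
python3 -c "
import cv2;from h import crop
im=cv2.imread('pics/scene0.png');crop(im,140,205,100,60,7,'s2.png')"
```

```text
dropper [380.7 220.2]
soap [319.9 235.4]
spray [289.3 180.5]
roll [254.5 225.7]
balm [195.4 221.7]
[383.4 204.4]
[339.7 212.7]
[328.3 196.3]
t 0.15 pos [0.214  0.6397 0.2167] yaw 1.248 zax [-0.    -0.001 -1.   ] w 1.001 -> shift [-386.8  581.    17.4] turn 1.632
```

View pics/s2.png

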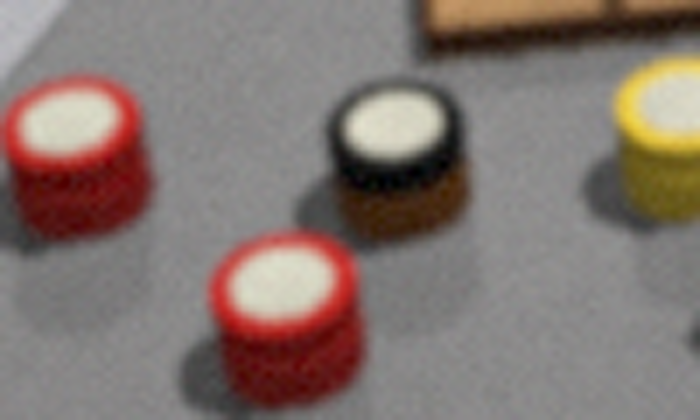

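Call:
arm_command --series '[[85,[-40,60,0],0.17],[85,[-80,120,0],0.34],[85,[-120,180,0],0.5],[85,[-155,235,0],0.66],[85,[-190,290,0],0.82],[85,[-190,290,0],0.82]]'

```text
t: 0.9
eef_pos: [0.4311, 0.3643, 0.2176]
tool_rot: [0.001, 0.978, 0.209, 0.0]
contact_force: [-0.1, 0.9, 0.7]
gripper_width: 0.988
```

Run:
```python
from h import *
go(.6423,.0886,.2,-.384)
```

```text
t 0.9 pos [0.4311 0.3643 0.2176] yaw 0.422 zax [ 0.001 -0.001 -1.   ] w 0.988 -> shift [ 79.8 338.   18. ] turn 0.806
```

Call:
arm_command --series '[[85,[14,58,4],0.15],[85,[28,116,8],0.3],[85,[42,174,12],0.45],[85,[56,232,16],0.6],[85,[70,290,18],0.75],[85,[80,338,18],0.806],[85,[80,338,18],0.806],[85,[80,338,18],0.806]]'

```text
t: 1.9
eef_pos: [0.6414, 0.0944, 0.199]
tool_rot: [-0.0, 0.982, -0.188, -0.001]
contact_force: [-0.1, 0.9, 0.2]
gripper_width: 0.996
```

Run:
```python
from h import *
m=camera_model('wrist'); im=read_camera('wrist'); cv2.imwrite('pics/w1.png',im)
go(.6423,.0886,.033,-.384)
for X in [(.6792,.118),(.6482,.0412),(.6048,.0604),(.637,.1346)]: print(proj(m,(*X,.036)).round())
```

```text
t 1.95 pos [0.6412 0.0953 0.1991] yaw -0.376 zax [-0.001  0.001 -1.   ] w 0.993 -> shift [  3.7   5.8 166.1] turn 0.008
[309. 148.]
[306. 229.]
[260. 228.]
[261. 149.]
```

View pics/w1.png

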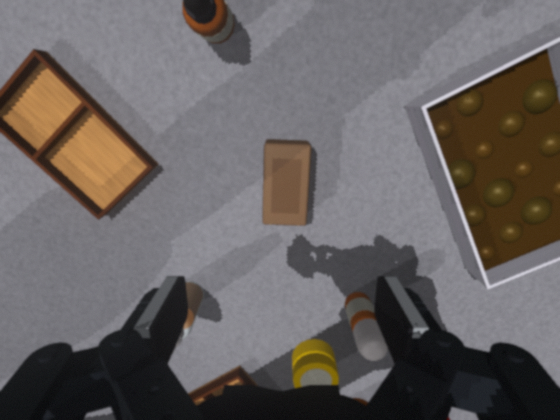

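```bash
cat > ms.py <<'E'
from h import *
E
python3 - <<'E'
from h import *
im=cv2.imread('pics/w1.png')
crop(im,240,120,100,120,5,'w1a.png'); crop(im,0,30,180,200,4,'w1b.png'); crop(im,170,0,80,60,8,'w1c.png')
np.save('m1.npy',camera_model('wrist'),allow_pickle=True)
E
```

```text
(no output)
```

View pics/w1a.png

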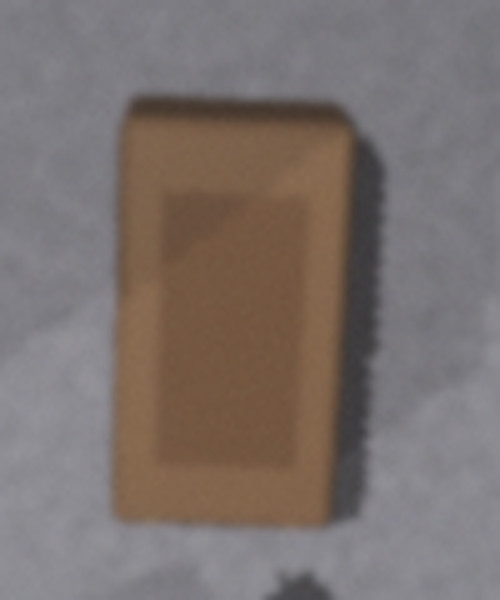

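View pics/w1b.png

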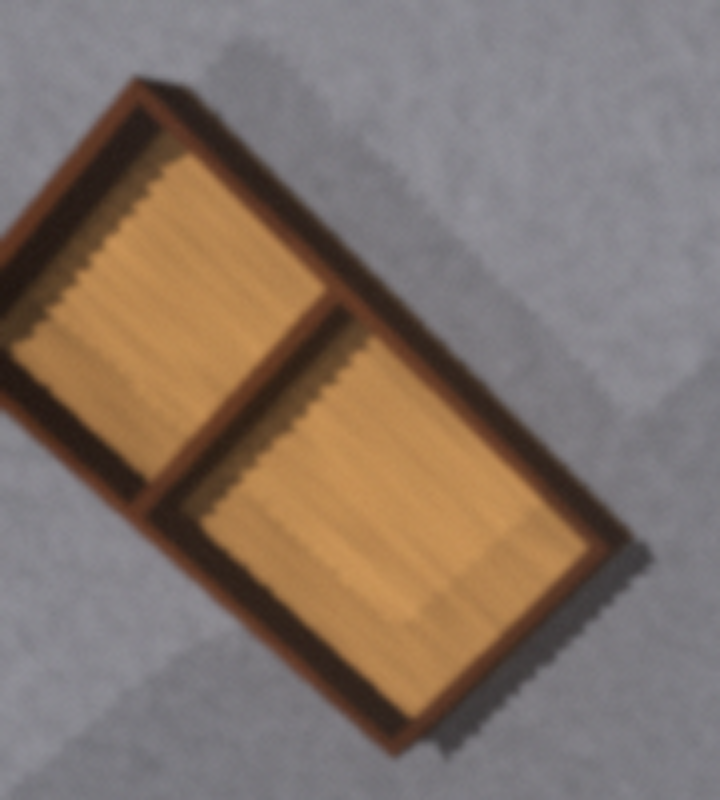

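View pics/w1c.png

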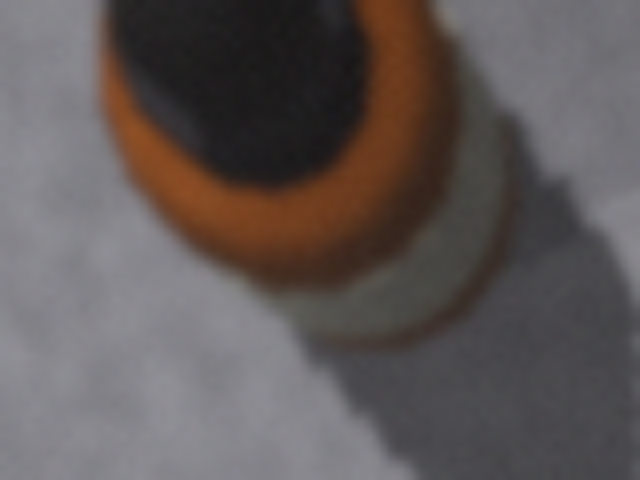

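Run:
```python
from h import *
m=np.load('m1.npy',allow_pickle=True).item()
P=lambda c,o,s:((c[0]+.5)/s-.5+o[0],(c[1]+.5)/s-.5+o[1])
s=np.array([ray(m,*P(c,(240,120),5),.036)[:2] for c in [(128,118),(352,128),(328,525),(113,520)]])
print(s.round(4).tolist(),s.mean(0)); d=s[0]+s[1]-s[2]-s[3]; print('long yaw',np.arctan2(d[1],d[0])%np.pi,[np.linalg.norm(s[i]-s[i-1]).round(4) for i in range(4)])
b=np.array([ray(m,*P(c,(0,30),4),.018)[:2] for c in [(138,78),(612,545),(397,755)]])
print(b.round(4).tolist(),'c',(b[0]+b[2])/2,np.linalg.norm(b[0]-b[1]),np.linalg.norm(b[2]-b[1])); d=b[0]-b[1];print('x yaw',np.arctan2(d[1],d[0]))
# dropper model projection: circles
im=cv2.imread('pics/w1.png')
def circ(im,m,x,y,z,r,col):
    a=np.linspace(0,2*np.pi,60); pts=np.array([proj(m,(x+r*np.cos(t),y+r*np.sin(t),z)) for t in a]); cv2.polylines(im,[np.round(pts*16).astype(np.int32)],True,col,1,cv2.LINE_AA,4)
circ(im,m,.634,.247,0,.018,(0,255,0));circ(im,m,.634,.247,.045,.018,(255,0,0))
crop(im,170,0,80,60,8,'w1d.png')
```

```text
[[0.6423, 0.1387], [0.6811, 0.1214], [0.649, 0.0473], [0.6083, 0.0645]] [0.64516458 0.09298864]
long yaw 1.1519679530016287 [np.float64(0.0816), np.float64(0.0425), np.float64(0.0808), np.float64(0.0441)]
[[0.4761, 0.2935], [0.5249, 0.1579], [0.4433, 0.1286]] c [0.4596704  0.21105624] 0.14412532336943032 0.08667626749075323
x yaw 1.916211792735204
```

View pics/w1d.png

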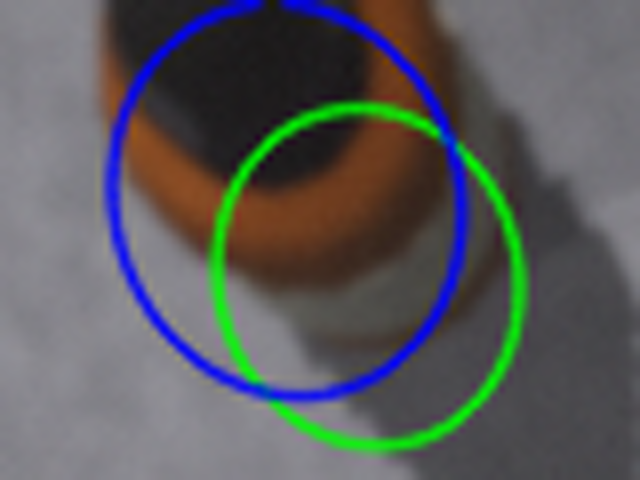

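Run:
```python
from h import *
go(.645,.093,.033,-.406)
```

```text
t 1.95 pos [0.6412 0.0953 0.1991] yaw -0.376 zax [-0.001  0.001 -1.   ] w 0.993 -> shift [  4.6   0.8 166.1] turn 0.03
```

Call:
arm_command --series '[[85,[4,2,45],0.03],[85,[4,2,90],0.03],[85,[4,2,120],0.03],[85,[4,2,120],0.03],[85,[4,2,120],0.03]]'

```text
t: 2.58
eef_pos: [0.6456, 0.0914, 0.0809]
tool_rot: [-0.001, 0.979, -0.202, 0.001]
contact_force: [0.1, -0.3, -0.1]
gripper_width: 0.997
```

Run:
```python
from h import *
go(.645,.093,.033,-.406)
im=read_camera('wrist'); cv2.imwrite('pics/w2.png',im)
```

```text
t 2.58 pos [0.6456 0.0914 0.0809] yaw -0.407 zax [ 0.002  0.001 -1.   ] w 0.997 -> shift [-1.2 -1.2 47.9] turn -0.001
```

View pics/w2.png

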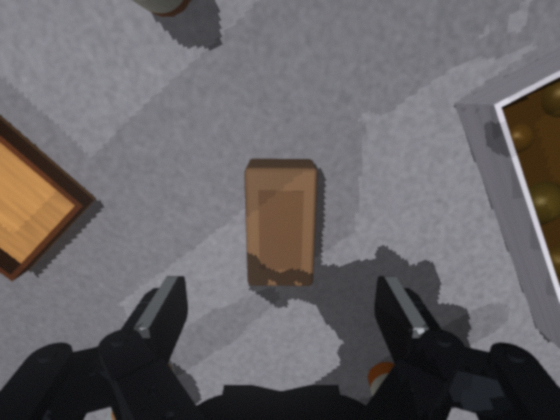

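Run:
```python
from h import *
m=camera_model('wrist')
s=np.array([ray(m,*c,.036)[:2] for c in [(246,170),(317,169),(315,285),(249,285)]])
print(s.round(4).tolist(),s.mean(0)); d=s[0]+s[1]-s[2]-s[3]; print('long yaw',np.arctan2(d[1],d[0])%np.pi,[np.linalg.norm(s[i]-s[i-1]).round(4) for i in range(4)])
```

```text
[[0.6424, 0.1365], [0.6825, 0.1199], [0.6517, 0.0447], [0.6099, 0.0628]] [0.64664341 0.09096913]
long yaw 1.1687293748500802 [np.float64(0.0806), np.float64(0.0435), np.float64(0.0812), np.float64(0.0456)]
```

Call:
arm_command --series '[[85,[1,0,30],0],[85,[1,0,48],0],[85,[1,0,48],0],[40,[1,0,48],0],[30,[1,0,48],0],[30,[1,0,48],0],[30,[1,0,48],0],[30,[1,0,48],0]]' --squeeze 40

```text
t: 3.62
eef_pos: [0.6459, 0.09, 0.0316]
tool_rot: [-0.0, 0.979, -0.203, 0.0]
contact_force: [0.8, -0.5, 0.5]
gripper_width: 0.349
```

Run:
```python
from h import *
go(.645,.093,.12,-.406)
m=camera_model('wrist')
im=read_camera('wrist'); cv2.imwrite('pics/w3.png',im)
```

```text
t 3.62 pos [0.6459 0.09   0.0316] yaw -0.408 zax [ 0.  0. -1.] w 0.349 -> shift [ -2.   -2.5 -88.4] turn -0.002
```

View pics/w3.png

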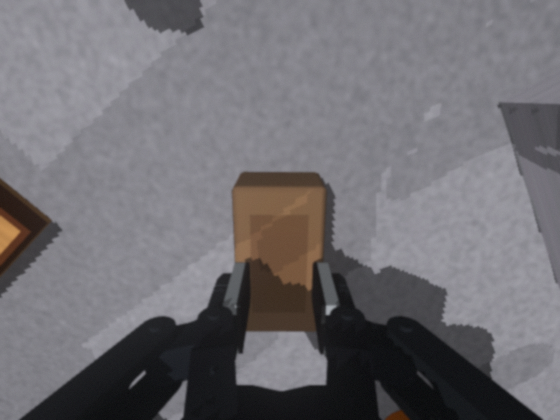

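Run:
```python
from h import *
im=cv2.imread('pics/w3.png'); crop(im,180,160,200,200,4,'w3a.png')
m=camera_model('wrist'); o=status.get_obs(); R=toolR(o)
for dz in (-.002,.017): 
  for s in (-.015,.015): print(dz,s,proj(m,o['eef_pos']+R@np.array([s,0,dz])).round())
crop(read_camera('scene'),270,190,110,80,7,'s3.png')
```

```text
-0.002 -0.015 [252. 266.]
-0.002 0.015 [310. 266.]
0.017 -0.015 [255. 250.]
0.017 0.015 [307. 250.]
```

View pics/w3a.png

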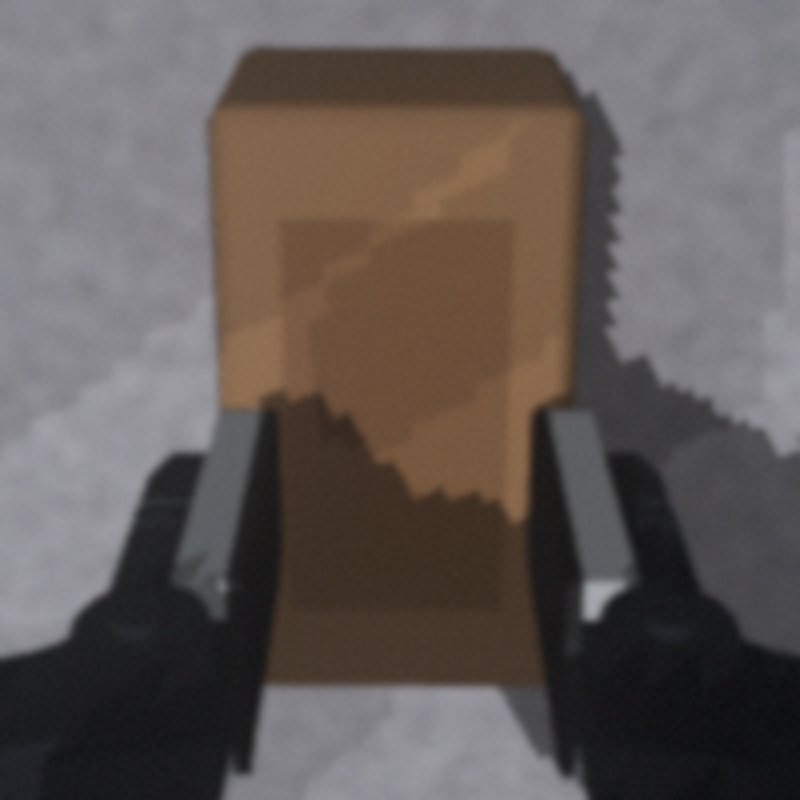

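View pics/s3.png

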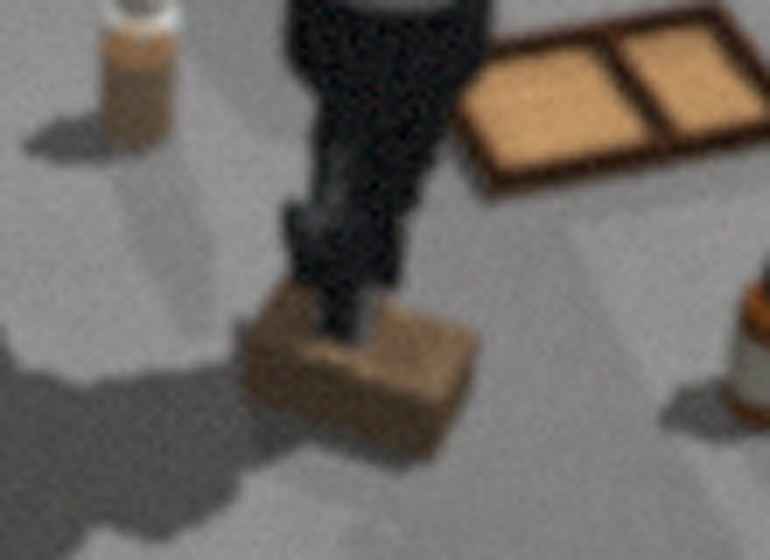

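Run:
```python
from h import *
m=camera_model('wrist'); o=status.get_obs(); R=toolR(o)
print('cam in tool',R.T@(-m['R'].T@m['t']-o['eef_pos']))
for y in (-.011,0,.011):
  for dz in (-.02,-.01,0,.01,.017): 
    a,b=[proj(m,o['eef_pos']+R@np.array([s,y,dz])) for s in (-.015,.015)]; print(y,dz,a.round(),b.round(),(b-a)[0].round(1))
print(o['contact_force'],o['joint_torque'])
```

```text
cam in tool [-1.06819697e-04 -8.29710439e-02 -1.55481416e-01]
-0.011 -0.02 [248. 263.] [314. 263.] 65.9
-0.011 -0.01 [250. 253.] [312. 253.] 62.1
-0.011 0 [252. 245.] [310. 245.] 58.6
-0.011 0.01 [253. 237.] [309. 237.] 55.5
-0.011 0.017 [254. 232.] [308. 232.] 53.6
0 -0.02 [249. 284.] [313. 284.] 64.4
0 -0.01 [251. 274.] [311. 274.] 60.7
0 0 [252. 264.] [310. 264.] 57.4
0 0.01 [254. 255.] [308. 255.] 54.5
0 0.017 [255. 250.] [307. 250.] 52.6
0.011 -0.02 [249. 305.] [312. 305.] 63.0
0.011 -0.01 [251. 293.] [311. 293.] 59.4
0.011 0 [253. 282.] [309. 282.] 56.3
0.011 0.01 [254. 273.] [308. 273.] 53.4
0.011 0.017 [255. 267.] [307. 267.] 51.6
[0.89869296 0.36238948 0.7513363 ] [-2.74739206e-03 -6.05908585e+01  1.01300821e+01 -2.01114017e+01
  9.94683156e-03  1.82487489e-03 -2.02064466e-04]
```

Run:
```python
from h import *
m=camera_model('wrist'); o=status.get_obs(); R=toolR(o)
for y in (-.011,0):
  for dz in (-.03,-.02,-.01,0,.01,.017): 
    a,b=[proj(m,o['eef_pos']+R@np.array([s,y,dz])) for s in (-.0427,.0427)]; print(y,dz,a.round(),b.round(),(b-a)[0].round(1))
ms=camera_model('scene')
for z in (.015,.036,.05): print([proj(ms,o['eef_pos']*[1,1,0]+R@np.array([s,0,0])+[0,0,z]).round(1) for s in (-.02,.02)], )
crop(cv2.imread('pics/w1.png'),130,260,310,160,2.5,'w1e.png')
```

```text
-0.011 -0.03 [181. 274.] [381. 274.] 200.2
-0.011 -0.02 [187. 263.] [375. 263.] 187.7
-0.011 -0.01 [193. 253.] [369. 253.] 176.7
-0.011 0 [197. 245.] [364. 245.] 166.9
-0.011 0.01 [202. 237.] [360. 237.] 158.1
-0.011 0.017 [205. 232.] [357. 232.] 152.5
0 -0.03 [183. 297.] [379. 297.] 195.3
0 -0.02 [189. 284.] [373. 284.] 183.4
0 -0.01 [194. 274.] [367. 273.] 172.8
0 0 [199. 264.] [363. 264.] 163.5
0 0.01 [203. 255.] [358. 255.] 155.0
0 0.017 [206. 250.] [356. 250.] 149.6
[array([322.5, 237.4]), array([317.2, 246.4])]
[array([323. , 231.9]), array([317.7, 240.9])]
[array([323.4, 228.1]), array([318. , 237.1])]
```

View pics/w1e.png

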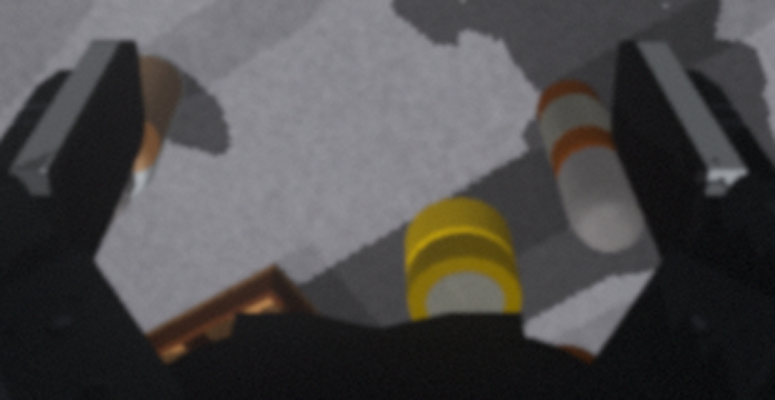

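Visual check shows the fingers closed to 30 mm just above the soap: the tips sit about 31 mm higher relative to the reported TCP than the text states (both wrist and scene view put them at z≈0.05 here). I reopen and go lower, stepwise.

Call:
arm_command --series '[[85,[0,0,0],0],[85,[0,0,0],0],[85,[0,0,0],0],[85,[0,0,0],0],[85,[0,0,15],0],[85,[0,0,25],0],[85,[0,0,25],0]]'

```text
t: 4.6
eef_pos: [0.6446, 0.0898, 0.0049]
tool_rot: [0.001, 0.979, -0.203, -0.001]
contact_force: [-0.6, -0.5, 0.1]
gripper_width: 0.994
```

Run:
```python
from h import *
go(.6466,.091,-.0035,-.402)
im=read_camera('wrist'); cv2.imwrite('pics/w4.png',im)
crop(read_camera('scene'),270,190,110,80,7,'s4.png')
```

```text
t 4.6 pos [0.6446 0.0898 0.0049] yaw -0.408 zax [-0.003 -0.001 -1.   ] w 0.994 -> shift [ 1.3 -1.9  8.4] turn -0.006
```

View pics/w4.png

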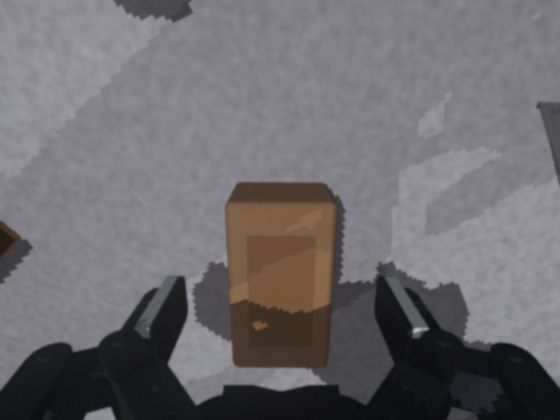

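View pics/s4.png

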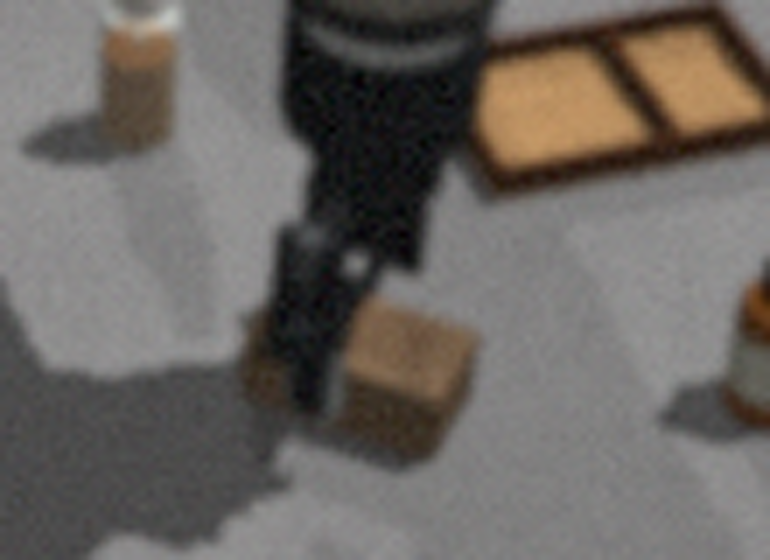

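Run:
```python
from h import *
m=camera_model('wrist')
s=np.array([ray(m,*c,.036)[:2] for c in [(227,203),(335,203),(329,367),(233,367)]])
print(s.round(4).tolist(),s.mean(0)); d=s[0]+s[1]-s[2]-s[3]; print('long yaw',np.arctan2(d[1],d[0])%np.pi,[np.linalg.norm(s[i]-s[i-1]).round(4) for i in range(4)])
```

```text
[[0.6432, 0.1377], [0.6824, 0.1207], [0.6513, 0.0449], [0.6093, 0.0631]] [0.64654375 0.09158302]
long yaw 1.1626884979199978 [np.float64(0.0819), np.float64(0.0428), np.float64(0.0819), np.float64(0.0457)]
```

Call:
arm_command --series '[[85,[1,-2,8],0],[85,[1,-2,8],0],[60,[1,-2,8],0],[40,[1,-2,8],0],[35,[1,-2,8],0],[35,[1,-2,8],0],[35,[1,-2,8],0],[35,[1,-2,8],0]]' --squeeze 45

```text
t: 5.7
eef_pos: [0.6478, 0.0914, -0.0011]
tool_rot: [-0.0, 0.979, -0.203, 0.0]
contact_force: [-1.2, -0.3, 5.7]
gripper_width: 0.533
```

Run:
```python
from h import *
go(.6466,.091,.1,-.402)
im=read_camera('wrist'); cv2.imwrite('pics/w5.png',im)
```

```text
t 5.7 pos [ 0.6478  0.0914 -0.0011] yaw -0.408 zax [ 0.  0. -1.] w 0.533 -> shift [  -0.9    0.8 -101.1] turn -0.006
```

View pics/w5.png

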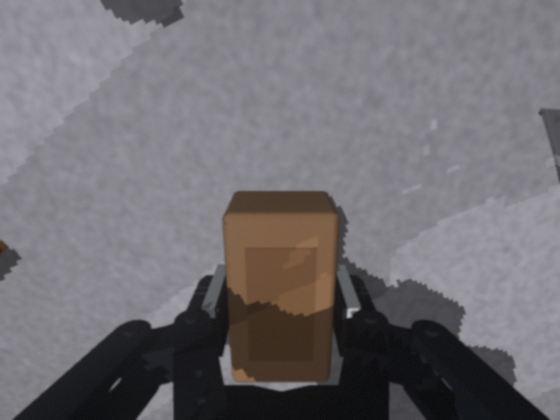

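Call:
arm_command --series '[[35,[0,0,-20],0],[35,[0,0,-60],0],[35,[0,0,-110],0],[35,[0,0,-140],0],[35,[0,0,-140],0]]'

```text
t: 6.38
eef_pos: [0.6493, 0.0914, 0.1418]
tool_rot: [-0.001, 0.979, -0.203, 0.003]
contact_force: [-0.5, -0.7, -1.2]
gripper_width: 0.528
```

Run:
```python
from h import *
go(.4599,-.2354,.14,-1.367)
im=read_camera('wrist'); cv2.imwrite('pics/w6.png',im)
```

```text
t 6.38 pos [0.6493 0.0914 0.1418] yaw -0.408 zax [ 0.005  0.001 -1.   ] w 0.528 -> shift [-44.1 375.1   0.4] turn 0.959
```

View pics/w6.png

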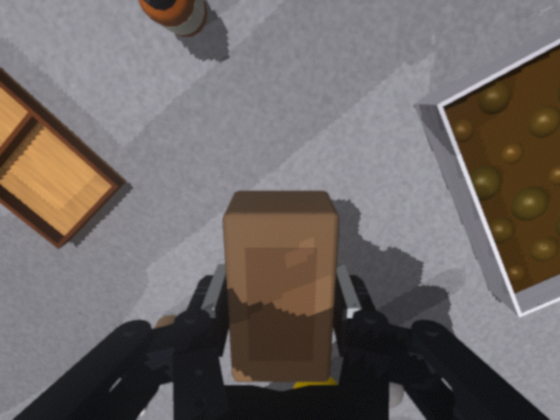

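Call:
arm_command --series '[[35,[-6,50,0],0.13],[35,[-12,100,0],0.27],[35,[-18,150,0],0.4],[35,[-24,200,0],0.54],[35,[-30,250,0],0.68],[35,[-36,300,0],0.82],[35,[-41,345,0],0.95],[35,[-44,375,0],0.96]]'

```text
t: 7.42
eef_pos: [0.4557, -0.2367, 0.1372]
tool_rot: [0.001, 0.774, -0.633, -0.001]
contact_force: [0.9, -0.6, -1.5]
gripper_width: 0.529
```

Call:
arm_command --series '[[35,[0,0,0],0],[35,[0,0,0],0]]'

```text
t: 7.68
eef_pos: [0.458, -0.2345, 0.1376]
tool_rot: [0.0, 0.775, -0.632, -0.001]
contact_force: [0.0, 1.8, -1.5]
gripper_width: 0.531
```

Run:
```python
from h import *
go(.4599,-.2354,.06,-1.367)
m=camera_model('wrist');im=read_camera('wrist'); cv2.imwrite('pics/w7.png',im)
crop(read_camera('top'),280,140,110,140,4,'t7.png')
np.save('m7.npy',m,allow_pickle=True)
```

```text
t 7.67 pos [ 0.458  -0.2345  0.1376] yaw -1.367 zax [-0.002  0.001 -1.   ] w 0.531 -> shift [ 1.4 -1.8 77.6] turn -0.0
```

View pics/w7.png

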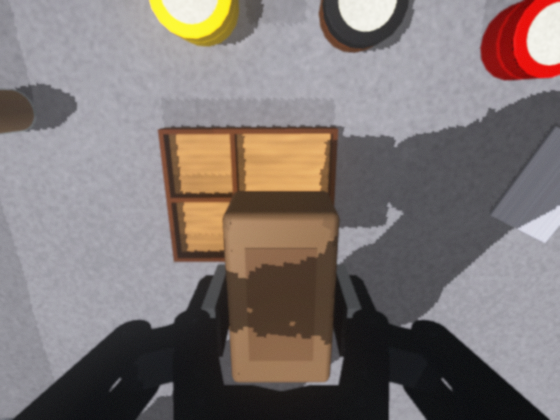

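View pics/t7.png

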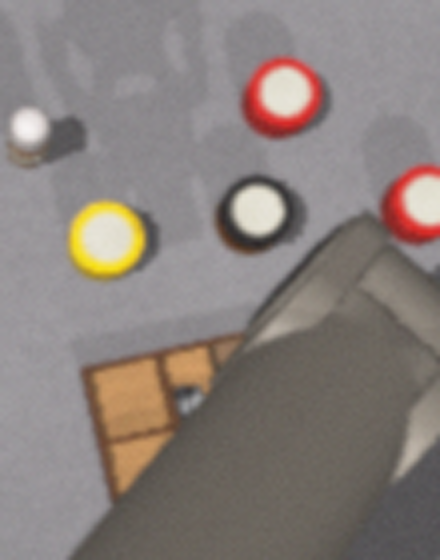

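Run:
```python
from h import *
im=cv2.imread('pics/w7.png'); crop(im,140,100,220,180,3.5,'w7a.png')
```

```text
(no output)
```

View pics/w7a.png

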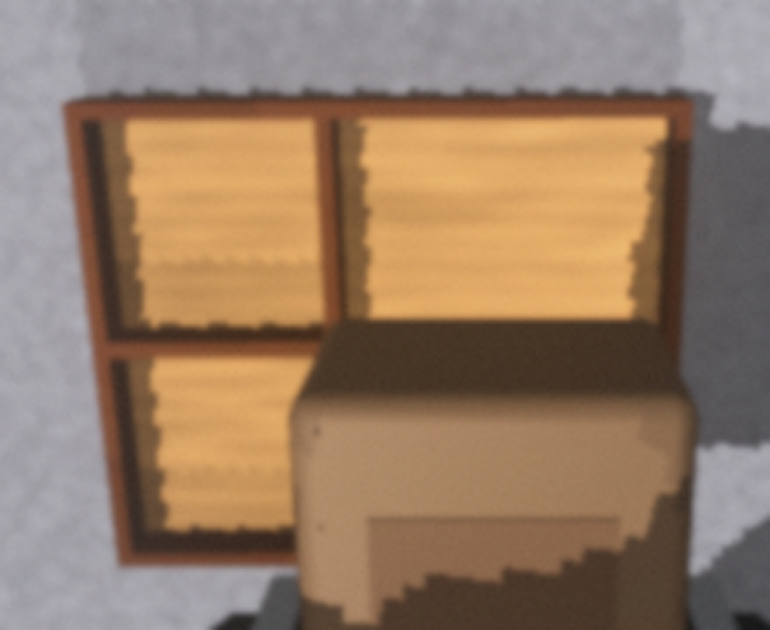

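Run:
```python
from h import *
m=np.load('m7.npy',allow_pickle=True).item()
P=lambda c,o,s:((c[0]+.5)/s-.5+o[0],(c[1]+.5)/s-.5+o[1])
a,b,c=[ray(m,*P(c,(140,100),3.5),.018)[:2] for c in [(66,104),(692,99),(122,562)]]
print(a,b,c,np.linalg.norm(a-b),np.linalg.norm(a-c),'c',(b+c)/2)
d=a-b; y1=np.arctan2(d[1],d[0]); e=a-c; print('x yaw',y1,'y yaw',np.arctan2(e[1],e[0]))
C=(b+c)/2
yaw=y1; ux=np.array([np.cos(yaw),np.sin(yaw)]);uy=np.array([-ux[1],ux[0]])
print('wide',C-.029*ux,'n+',C+.042*ux+.029*uy,'n-',C+.042*ux-.029*uy)
for n,(u,v) in dict(balm=(364,5)).items(): print(n,ray(m,u,v,.042))
W=C-.029*ux; go(W[0],W[1],.003,y1-np.pi)
```

```text
[ 0.49471787 -0.12668798] [ 0.52492044 -0.26760087] [ 0.37957662 -0.15108328] 0.14411328115541408 0.11769722882718163 c [ 0.45224853 -0.20934208]
x yaw 1.7819368160138955 y yaw 0.20878521925411236
wide [ 0.45832621 -0.23769806] n+ [ 0.41509039 -0.17435247] n- [ 0.47180235 -0.16219711]
balm [ 0.60600553 -0.2602894   0.042     ]
t 7.78 pos [ 0.4587 -0.2341  0.1379] yaw -1.366 zax [-0.001  0.001 -1.   ] w 0.533 -> shift [  3.6   0.9 134.9] turn -0.006
```

Call:
arm_command --series '[[35,[3,1,40],0],[35,[3,1,80],0],[35,[3,1,105],0],[35,[3,1,120],0],[35,[3,1,125],0],[35,[3,1,125],0]]'

```text
t: 8.52
eef_pos: [0.4584, -0.2385, 0.0138]
tool_rot: [-0.0, 0.775, -0.632, 0.0]
contact_force: [-0.7, -0.6, -1.8]
gripper_width: 0.532
```

Run:
```python
from h import *
go(.4585,-.2375,.003,-1.367)
print(status.get_obs()['contact_force'])
m=camera_model('wrist');im=read_camera('wrist'); cv2.imwrite('pics/w8.png',im)
```

```text
t 8.53 pos [ 0.4584 -0.2385  0.0138] yaw -1.368 zax [ 0.001 -0.    -1.   ] w 0.532 -> shift [-1.  -0.3 10.8] turn -0.001
[-0.71089292 -0.55347442 -1.78288645]
```

View pics/w8.png

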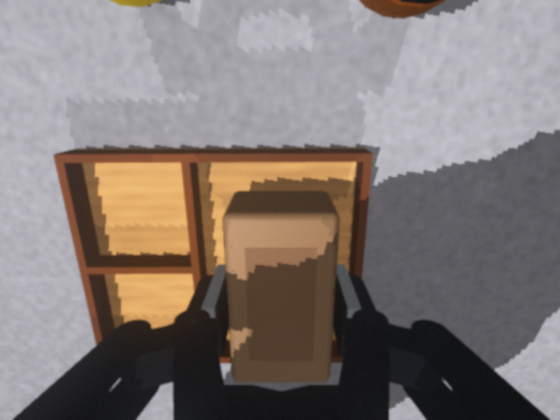

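Call:
arm_command --series '[[35,[0,0,4],0],[35,[0,0,8],0],[35,[0,0,10],0],[35,[0,0,10],0]]'

```text
t: 9.07
eef_pos: [0.4578, -0.2385, 0.0033]
tool_rot: [0.0, 0.775, -0.632, -0.0]
contact_force: [-0.4, -0.4, -2.0]
gripper_width: 0.528
```

Call:
arm_command --series '[[35,[0,0,1],0],[35,[0,0,2],0],[35,[0,0,2],0]]'

```text
t: 9.45
eef_pos: [0.4581, -0.2386, 0.0028]
tool_rot: [-0.001, 0.775, -0.632, -0.0]
contact_force: [-4.6, 4.3, 17.0]
gripper_width: 0.528
```

Call:
arm_command --series '[[45,[0,0,-1],0],[55,[0,0,-1],0],[66,[0,0,-1],0],[66,[0,0,-1],0],[66,[0,0,-20],0],[66,[0,0,-60],0],[80,[0,0,-120],0],[85,[0,0,-150],0]]'

```text
t: 10.45
eef_pos: [0.4587, -0.2396, 0.1552]
tool_rot: [-0.001, 0.775, -0.632, 0.002]
contact_force: [-0.1, 1.3, 0.3]
gripper_width: 0.991
```

Run:
```python
from h import *
go(.609,-.2565,.15,-1.367)
m=camera_model('wrist');im=read_camera('wrist'); cv2.imwrite('pics/w9.png',im)
np.save('m9.npy',m,allow_pickle=True)
```

```text
t 10.45 pos [ 0.4587 -0.2396  0.1552] yaw -1.369 zax [ 0.004 -0.001 -1.   ] w 0.991 -> shift [  46.7 -143.8    5.7] turn -0.002
```

View pics/w9.png

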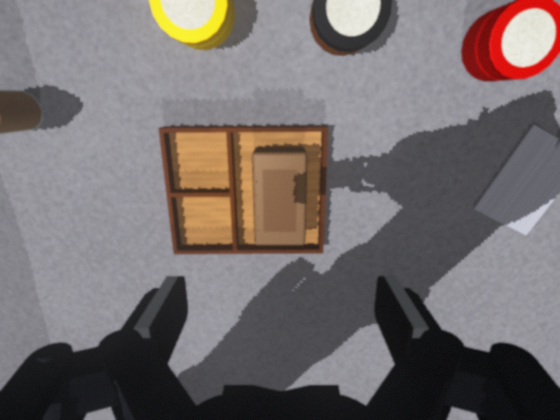

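Run:
```python
from h import *
im=cv2.imread('pics/w9.png'); crop(im,150,110,190,160,4,'w9a.png')
```

```text
(no output)
```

View pics/w9a.png

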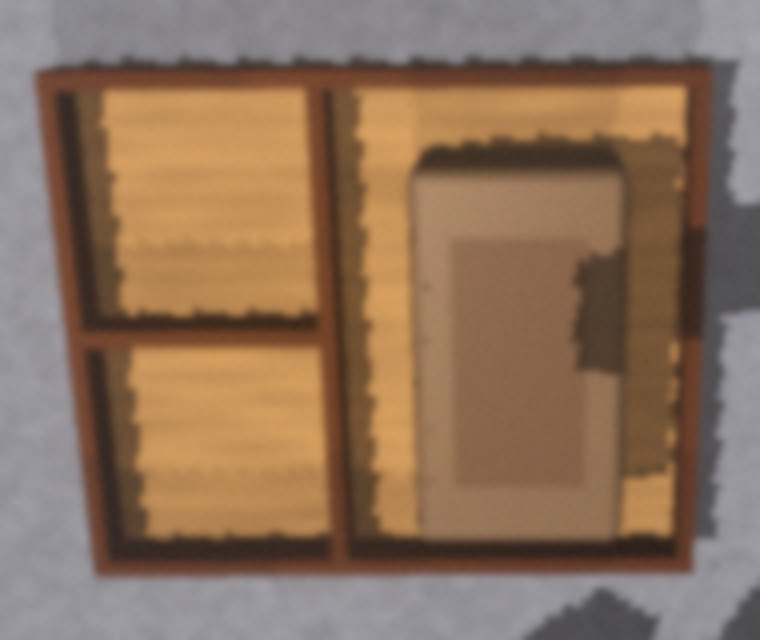

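```bash
cat >> h.py <<'E'
P=lambda c,o,s:((c[0]+.5)/s-.5+o[0],(c[1]+.5)/s-.5+o[1])
E
python3 - <<'E'
from h import *
m=np.load('m9.npy',allow_pickle=True).item()
Q=np.array([ray(m,*P(c,(150,110),4),.018)[:2] for c in [(40,74),(710,68),(691,571),(98,574)]])
print(Q.round(4).tolist(),'c',Q.mean(0)); C=Q.mean(0)
d=Q[0]+Q[3]-Q[1]-Q[2]; yaw=np.arctan2(d[1],d[0]);ux=np.array([np.cos(yaw),np.sin(yaw)]);uy=np.array([-ux[1],ux[0]]);print('yaw',yaw,[np.linalg.norm(Q[i]-Q[i-1]).round(4) for i in range(4)])
S=np.array([ray(m,*P(c,(150,110),4),.040)[:2] for c in [(414,172),(625,168),(618,541),(422,541)]]);s=S.mean(0)
print('soap',s,'in box',(s-C)@ux,(s-C)@uy,[np.linalg.norm(S[i]-S[i-1]).round(4) for i in range(4)])
print('n+',C+.042*ux+.029*uy,'n-',C+.042*ux-.029*uy)
im=cv2.imread('pics/w9.png'); crop(im,280,0,140,70,5,'w9b.png')
E
```

```text
[[0.4946, -0.1271], [0.5246, -0.2674], [0.4083, -0.2919], [0.3788, -0.151]] c [ 0.45159543 -0.2093357 ]
yaw 1.7791090830518157 [np.float64(0.1183), np.float64(0.1435), np.float64(0.1188), np.float64(0.1439)]
soap [ 0.45812068 -0.23940553] in box -0.030769237125387976 -0.0001654613369455507 [np.float64(0.0819), np.float64(0.0428), np.float64(0.0828), np.float64(0.0436)]
n+ [ 0.41453638 -0.17424116] n- [ 0.47128249 -0.16224622]
```

View pics/w9b.png

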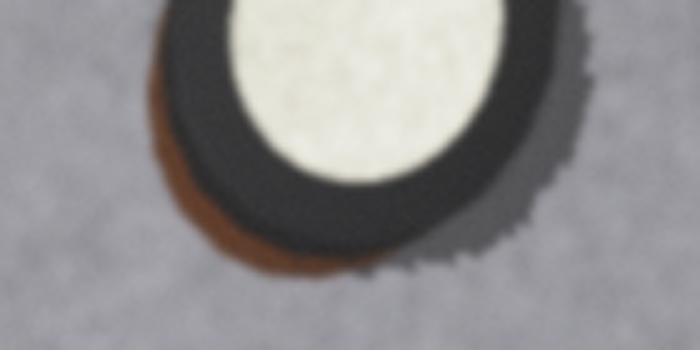

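Run:
```python
from h import *
m=np.load('m9.npy',allow_pickle=True).item()
im=cv2.imread('pics/w9.png')
print(ray(m,352,11,.042))
def circ(im,m,x,y,z,r,col):
    a=np.linspace(0,2*np.pi,60); pts=np.array([proj(m,(x+r*np.cos(t),y+r*np.sin(t),z)) for t in a]); cv2.polylines(im,[np.round(pts*16).astype(np.int32)],True,col,1,cv2.LINE_AA,4)
x,y,_=ray(m,352,11,.042)
circ(im,m,x,y,.042,.028,(0,255,0)); circ(im,m,x,y,0,.028,(255,0,0)); crop(im,280,0,140,70,5,'w9c.png')
go(x,y,.09,-1.367)
```

```text
[ 0.60679716 -0.26162474  0.042     ]
t 10.5 pos [ 0.4601 -0.2404  0.1576] yaw -1.37 zax [ 0.007 -0.002 -1.   ] w 0.996 -> shift [  49.9 -139.1   68.7] turn -0.003
```

View pics/w9c.png

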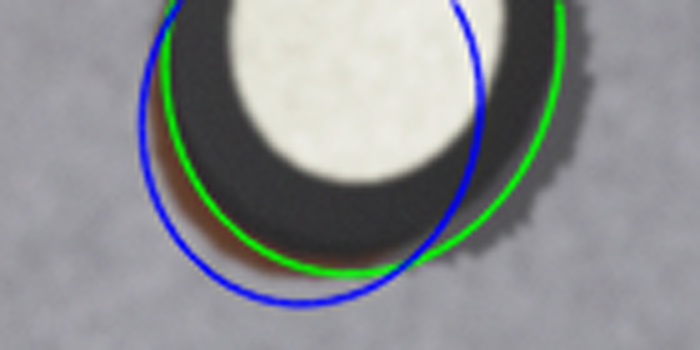

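Call:
arm_command --series '[[85,[16,-48,10],0],[85,[32,-96,30],0],[85,[49,-142,60],0],[85,[49,-142,95],0],[85,[49,-142,95],0],[85,[49,-142,95],0]]'

```text
t: 11.25
eef_pos: [0.6069, -0.2587, 0.0583]
tool_rot: [0.0, 0.775, -0.632, 0.001]
contact_force: [0.1, 0.2, 0.3]
gripper_width: 0.996
```

Run:
```python
from h import *
go(.610,-.261,-.004,-1.367)
m=camera_model('wrist');im=read_camera('wrist'); cv2.imwrite('pics/w10.png',im)
o=status.get_obs()
def circ(im,m,x,y,z,r,col):
    a=np.linspace(0,2*np.pi,60); pts=np.array([proj(m,(x+r*np.cos(t),y+r*np.sin(t),z)) for t in a]); cv2.polylines(im,[np.round(pts*16).astype(np.int32)],True,col,1,cv2.LINE_AA,4)
circ(im,m,.610,-.261,.042,.028,(0,255,0));cv2.imwrite('pics/w10a.png',im)
```

```text
t 11.25 pos [ 0.6069 -0.2587  0.0583] yaw -1.369 zax [ 0.001 -0.001 -1.   ] w 0.996 -> shift [ 2.8 -2.5 62.3] turn -0.002
```

View pics/w10a.png

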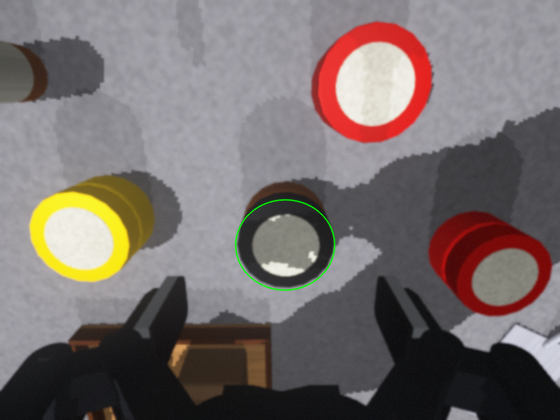

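Call:
arm_command --series '[[85,[3,-2.5,30],0],[85,[3,-2.5,55],0],[85,[3,-2.5,62],0],[85,[3,-2.5,62],0],[60,[3,-2.5,62],0],[45,[3,-2.5,62],0],[45,[3,-2.5,62],0],[45,[3,-2.5,62],0]]'

```text
t: 12.3
eef_pos: [0.6107, -0.2609, -0.0043]
tool_rot: [-0.0, 0.775, -0.632, 0.001]
contact_force: [-0.1, 0.1, 6.6]
gripper_width: 0.644
```

Run:
```python
from h import *
go(.610,-.261,.14,-1.367)
m=camera_model('wrist');im=read_camera('wrist'); cv2.imwrite('pics/w11.png',im)
```

```text
t 12.3 pos [ 0.6107 -0.2609 -0.0043] yaw -1.368 zax [ 0.002 -0.001 -1.   ] w 0.644 -> shift [ 1.000e-01  5.000e-01 -1.443e+02] turn -0.001
```

View pics/w11.png

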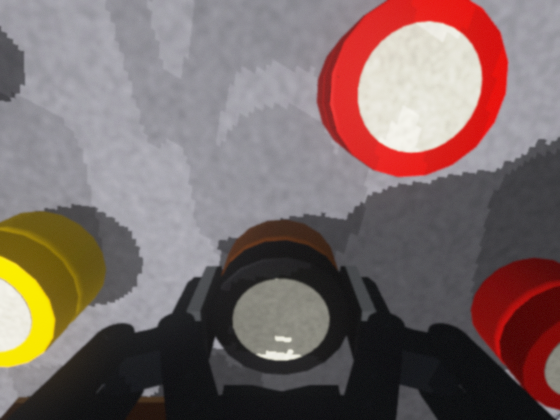

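Call:
arm_command --series '[[45,[0,0,-20],0],[45,[0,0,-60],0],[45,[0,0,-110],0],[45,[0,0,-145],0],[45,[0,0,-150],0],[45,[0,0,-150],0]]'

```text
t: 13.1
eef_pos: [0.6097, -0.2599, 0.1444]
tool_rot: [-0.0, 0.775, -0.632, -0.0]
contact_force: [-0.3, 0.2, -1.9]
gripper_width: 0.641
```

Run:
```python
from h import *
go(.4694,.1838,.145,-1.23)
```

```text
t 13.1 pos [ 0.6097 -0.2599  0.1444] yaw -1.368 zax [-0.     0.001 -1.   ] w 0.641 -> shift [-4.629e+02  4.800e+01 -3.000e-01] turn -0.138
```

Call:
arm_command --series '[[45,[-50,5,0],-0.02],[45,[-105,11,0],-0.04],[45,[-165,17,0],-0.06],[45,[-225,23,0],-0.08],[45,[-285,29,0],-0.1],[45,[-345,36,0],-0.12],[45,[-400,42,0],-0.13],[45,[-440,46,0],-0.138]]'

```text
t: 14.1
eef_pos: [0.474, 0.1637, 0.1432]
tool_rot: [0.001, 0.818, -0.576, -0.001]
contact_force: [0.5, 0.2, -1.0]
gripper_width: 0.641
```

Call:
arm_command --series '[[45,[-16,2,0],0],[45,[-23,2,0],0],[45,[-23,2,0],0],[45,[-23,2,0],0]]'

```text
t: 14.6
eef_pos: [0.4672, 0.1808, 0.1445]
tool_rot: [0.0, 0.816, -0.578, 0.0]
contact_force: [-0.6, 0.3, -0.6]
gripper_width: 0.639
```

Run:
```python
from h import *
go(.4694,.1838,.02,-1.23)
m=camera_model('wrist');im=read_camera('wrist'); cv2.imwrite('pics/w12.png',im)
np.save('m12.npy',m,allow_pickle=True)
```

```text
t 14.6 pos [0.4672 0.1808 0.1445] yaw -1.233 zax [ 0. -0. -1.] w 0.639 -> shift [ -2.2  -3.  124.5] turn -0.003
```

View pics/w12.png

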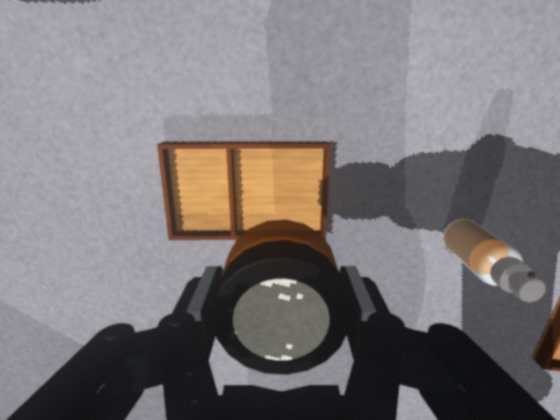

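Run:
```python
from h import *
m=np.load('m12.npy',allow_pickle=True).item()
im=cv2.imread('pics/w12.png');crop(im,145,125,200,130,4,'w12a.png')
a,b,c=[ray(m,*c,.018)[:2] for c in [(159,144),(329.5,143),(170.5,240)]]
print(a,b,c,np.linalg.norm(a-b),np.linalg.norm(a-c)); C=(b+c)/2; d=a-b; yaw=np.arctan2(d[1],d[0]); ux=np.array([np.cos(yaw),np.sin(yaw)])
print('C',C,yaw,'wide',C-.029*ux,'nar',C+.042*ux)
```

```text
[0.47620786 0.29150878] [0.52436248 0.15702479] [0.39350453 0.26221091] 0.14284540695937062 0.08773941957248343
C [0.45893351 0.20961785] 1.9146419118531721 wide [0.4687097  0.18231536] nar [0.44477489 0.24915939]
```

View pics/w12a.png

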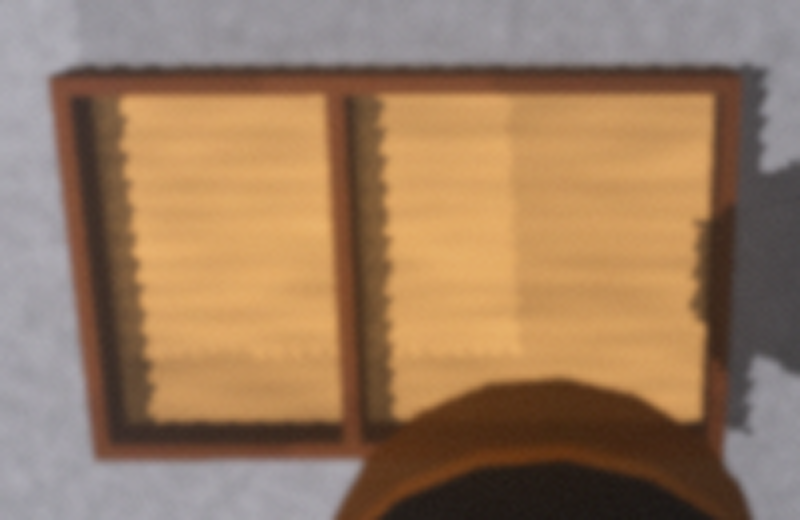

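Call:
arm_command --series '[[45,[-2,-2,40],0],[45,[-2,-2,80],0],[45,[-2,-2,115],0],[45,[-2,-2,130],0],[45,[-2,-2,136],0],[45,[-2,-2,139],0],[45,[-2,-2,141],0],[45,[-2,-2,141],0]]'

```text
t: 15.65
eef_pos: [0.4683, 0.1852, 0.004]
tool_rot: [-0.0, 0.817, -0.577, 0.0]
contact_force: [-0.9, -0.3, -0.8]
gripper_width: 0.642
```

Call:
arm_command --series '[[45,[0,0,1],0],[45,[0,0,2],0],[45,[0,0,2],0]]'

```text
t: 16.02
eef_pos: [0.4679, 0.1849, 0.0015]
tool_rot: [0.0, 0.817, -0.577, -0.0]
contact_force: [1.1, 0.9, -0.8]
gripper_width: 0.643
```

Call:
arm_command --series '[[45,[0,0,1],0],[45,[0,0,1.5],0],[45,[0,0,1.5],0]]'

```text
t: 16.4
eef_pos: [0.468, 0.1849, -0.0]
tool_rot: [0.0, 0.817, -0.577, -0.0]
contact_force: [0.6, -0.3, -1.6]
gripper_width: 0.637
```

Call:
arm_command --series '[[45,[0,0,1],0],[45,[0,0,1],0]]'

```text
t: 16.65
eef_pos: [0.468, 0.1849, -0.0004]
tool_rot: [-0.0, 0.817, -0.577, -0.0]
contact_force: [-2.9, -0.3, 8.9]
gripper_width: 0.641
```

Contact with the floor. Release and rise.

Call:
arm_command --series '[[58,[0,0,-0.5],0],[68,[0,0,-0.5],0],[74,[0,0,-0.5],0],[74,[0,0,-0.5],0],[74,[0,0,-20],0],[74,[0,0,-60],0],[85,[0,0,-120],0],[85,[0,0,-150],0]]'

```text
t: 17.65
eef_pos: [0.469, 0.185, 0.1515]
tool_rot: [-0.001, 0.817, -0.577, 0.0]
contact_force: [-0.3, 0.5, -0.4]
gripper_width: 0.993
```

Run:
```python
from h import *
go(.481,.003,.15,-1.23)
m=camera_model('wrist');im=read_camera('wrist'); cv2.imwrite('pics/w13.png',im)
np.save('m13.npy',m,allow_pickle=True)
```

```text
t 17.65 pos [0.469  0.185  0.1515] yaw -1.231 zax [ 0.002  0.002 -1.   ] w 0.993 -> shift [175.6  49.4   1.2] turn -0.001
```

View pics/w13.png

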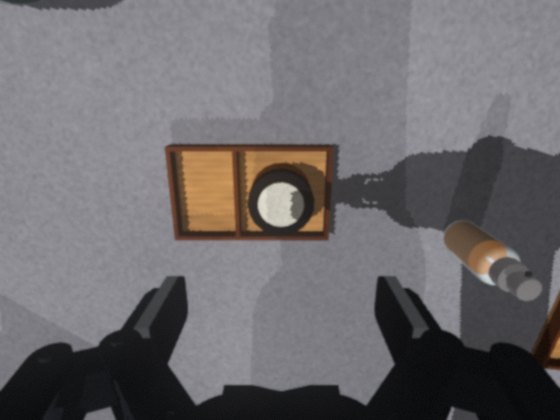

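```bash
cat >> h.py <<'E'
def circ(im,m,x,y,z,r,col):
    a=np.linspace(0,2*np.pi,60); pts=np.array([proj(m,(x+r*np.cos(t),y+r*np.sin(t),z)) for t in a]); cv2.polylines(im,[np.round(pts*16).astype(np.int32)],True,col,1,cv2.LINE_AA,4)
E
python3 - <<'E'
from h import *
m=np.load('m13.npy',allow_pickle=True).item()
im=cv2.imread('pics/w13.png')
a,b,c,d=[ray(m,*c,.018)[:2] for c in [(166,147),(335,146.5),(329,239.5),(176,240)]]
C=(a+b+c+d)/4; e=a+d-b-c; yaw=np.arctan2(e[1],e[0]); ux=np.array([np.cos(yaw),np.sin(yaw)]);uy=np.array([-ux[1],ux[0]]); print('C',C,yaw,np.linalg.norm(a-b),np.linalg.norm(b-c))
s=ray(m,281,202,.046)[:2]; print('balm',s,(s-C)@ux,(s-C)@uy,'nar',C+.042*ux)
x,y=.481,.003
circ(im,m,x,y,0,.018,(255,0,0));circ(im,m,x,y,.06,.018,(0,255,0));circ(im,m,x,y,.1,.0115,(0,0,255))
crop(im,420,190,140,120,5,'w13a.png')
E
```

```text
C [0.45898201 0.20909224] 1.9144220239533836 0.1456084715222329 0.08718358113210417
balm [0.47026607 0.18480095] -0.026672845090262708 -0.0024405813839488556 nar [0.44483208 0.2486369 ]
```

View pics/w13a.png

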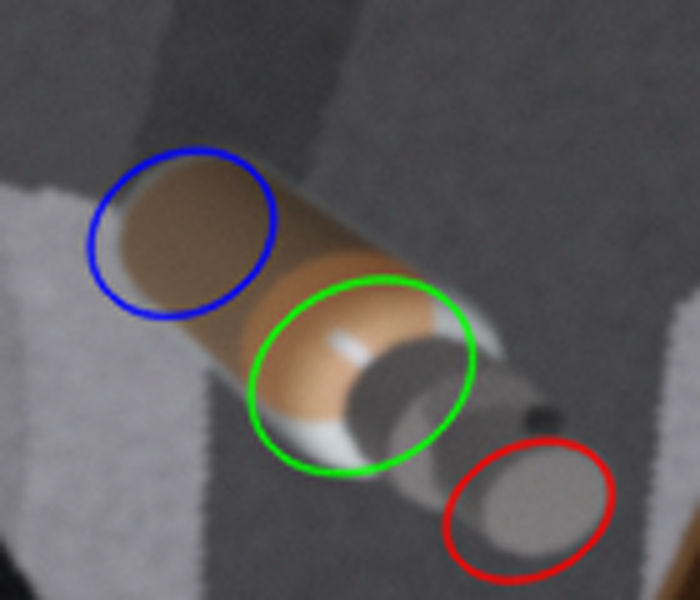

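Run:
```python
from h import *
go(.483,-.001,.13,-1.23)
```

```text
t 17.7 pos [0.4705 0.1855 0.1539] yaw -1.231 zax [ 0.005  0.004 -1.   ] w 0.999 -> shift [180.   50.6  23.2] turn -0.001
```

Call:
arm_command --series '[[85,[50,14,0],0],[85,[105,29,0],0],[85,[155,43,10],0],[85,[179,51,20],0],[85,[179,51,20],0],[85,[179,51,20],0]]'

```text
t: 18.45
eef_pos: [0.4798, 0.0, 0.1289]
tool_rot: [-0.0, 0.817, -0.577, -0.0]
contact_force: [-0.1, 0.5, -0.2]
gripper_width: 0.997
```

Run:
```python
from h import *
go(.483,-.001,.025,-1.23)
m=camera_model('wrist');im=read_camera('wrist')
x,y=.483,-.001
cv2.imwrite('pics/w14r.png',im)
circ(im,m,x,y,0,.018,(255,0,0));circ(im,m,x,y,.06,.018,(0,255,0));circ(im,m,x,y,.1,.0115,(0,0,255))
cv2.imwrite('pics/w14.png',im)
```

```text
t 18.45 pos [0.4798 0.     0.1289] yaw -1.229 zax [-0.  0. -1.] w 0.997 -> shift [  2.1  -2.7 103.9] turn 0.001
```

View pics/w14.png

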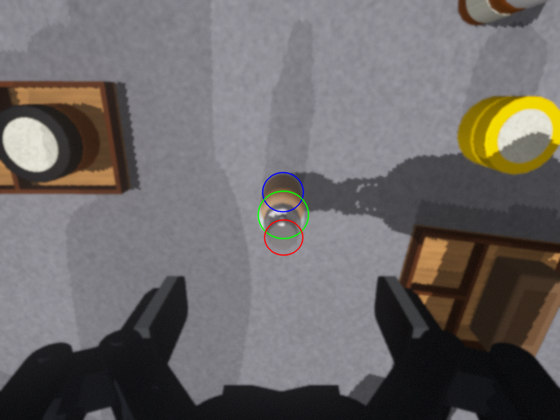

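Run:
```python
from h import *
crop(cv2.imread('pics/w14.png'),230,150,110,110,6,'w14a.png')
```

```text
(no output)
```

View pics/w14a.png

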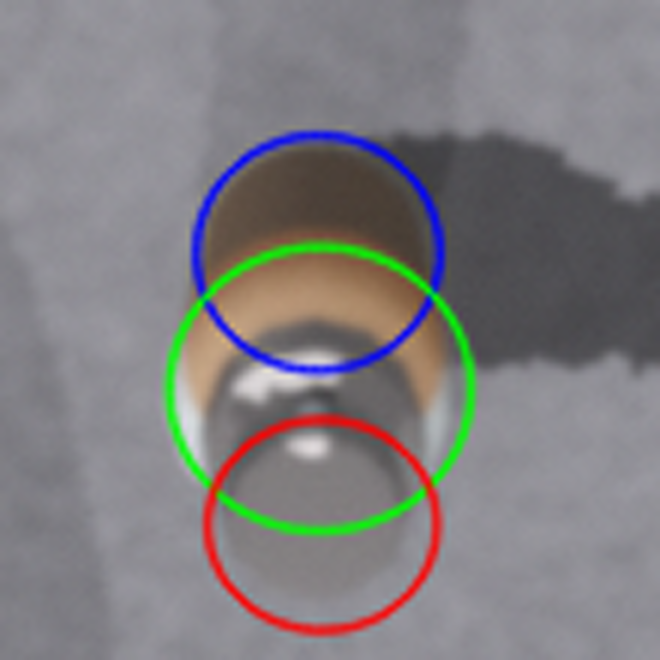

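Call:
arm_command --series '[[85,[2,-3,40],0],[85,[2,-3,80],0],[85,[2,-3,104],0],[85,[2,-3,104],0],[60,[2,-3,104],0],[28,[2,-3,104],0],[28,[2,-3,104],0],[28,[2,-3,104],0]]'

```text
t: 19.5
eef_pos: [0.484, -0.0011, 0.0259]
tool_rot: [-0.001, 0.817, -0.577, 0.0]
contact_force: [-1.1, 1.4, 7.2]
gripper_width: 0.41
```

Call:
arm_command --series '[[28,[0,0,0],0],[28,[0,0,0],0]]'

```text
t: 19.75
eef_pos: [0.484, -0.0011, 0.0259]
tool_rot: [-0.001, 0.817, -0.577, 0.0]
contact_force: [-1.7, 2.0, 7.0]
gripper_width: 0.405
```

Run:
```python
from h import *
go(.4448,.2487,.17,-1.23)
cv2.imwrite('pics/w15.png',read_camera('wrist'))
```

```text
t 19.75 pos [ 0.484  -0.0011  0.0259] yaw -1.23 zax [ 0.001  0.001 -1.   ] w 0.405 -> shift [-248.7  -46.9 -143.8] turn 0.0
```

View pics/w15.png

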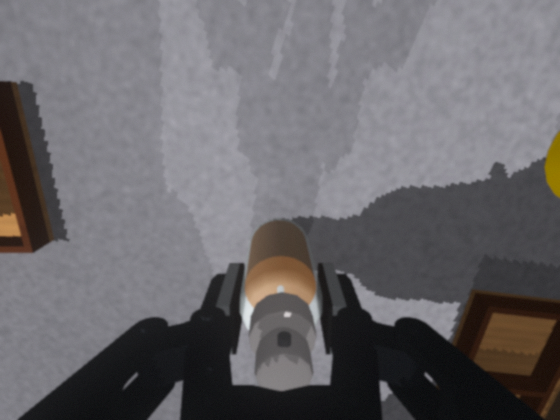

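Call:
arm_command --series '[[28,[0,0,-20],0],[28,[0,0,-60],0],[28,[0,0,-100],0],[28,[-50,-10,-110],0],[28,[-105,-20,-110],0],[28,[-160,-30,-110],0],[28,[-210,-40,-110],0],[28,[-245,-46,-110],0]]'

```text
t: 20.8
eef_pos: [0.4439, 0.2473, 0.1353]
tool_rot: [-0.0, 0.818, -0.576, -0.0]
contact_force: [1.0, -0.0, -1.5]
gripper_width: 0.41
```

Call:
arm_command --series '[[28,[-4,-1,0],0],[28,[-4,-1,0],0],[28,[-4,-1,0],0]]'

```text
t: 21.18
eef_pos: [0.4446, 0.2471, 0.1351]
tool_rot: [0.0, 0.816, -0.578, 0.0]
contact_force: [-0.2, -1.0, -0.2]
gripper_width: 0.4
```

Run:
```python
from h import *
go(.4448,.2487,.03,-1.23)
cv2.imwrite('pics/w16.png',read_camera('wrist'))
```

```text
t 21.18 pos [0.4446 0.2471 0.1351] yaw -1.232 zax [ 0. -0. -1.] w 0.4 -> shift [ -1.4  -0.7 105.1] turn -0.002
```

View pics/w16.png

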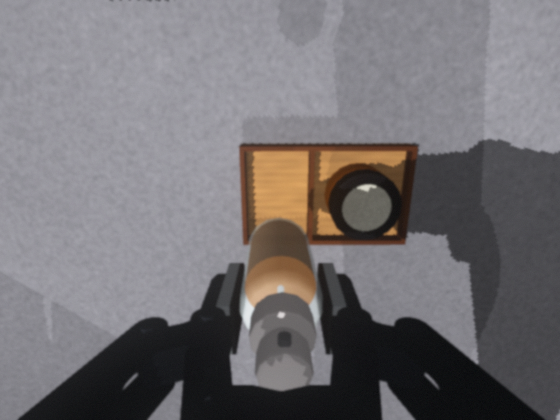

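Call:
arm_command --series '[[28,[-1,-1,40],0],[28,[-1,-1,75],0],[28,[-1,-1,92],0],[28,[-1,-1,99],0],[28,[-1,-1,102],0],[28,[-1,-1,102],0]]'

```text
t: 21.98
eef_pos: [0.4454, 0.2502, 0.0336]
tool_rot: [-0.001, 0.817, -0.577, 0.0]
contact_force: [0.5, -0.6, -0.7]
gripper_width: 0.41
```

Call:
arm_command --series '[[28,[0,0,1],0],[28,[0,0,2],0],[28,[0,0,2],0]]'

```text
t: 22.35
eef_pos: [0.4449, 0.2501, 0.0311]
tool_rot: [-0.0, 0.817, -0.577, -0.0]
contact_force: [0.4, 0.1, -1.7]
gripper_width: 0.409
```

Call:
arm_command --series '[[28,[0,0,1],0],[28,[0,0,1],0]]'

```text
t: 22.6
eef_pos: [0.445, 0.25, 0.0301]
tool_rot: [-0.0, 0.817, -0.577, -0.0]
contact_force: [-0.2, 0.3, 0.5]
gripper_width: 0.411
```

Call:
arm_command --series '[[28,[0,0,0.7],0],[28,[0,0,0.7],0]]'

```text
t: 22.85
eef_pos: [0.4453, 0.2502, 0.0299]
tool_rot: [-0.0, 0.817, -0.577, -0.0]
contact_force: [-1.6, 0.0, 8.3]
gripper_width: 0.406
```

Call:
arm_command --series '[[42,[0,0,-0.5],0],[50,[0,0,-0.5],0],[52,[0,0,-0.5],0],[52,[0,0,-0.5],0],[52,[0,0,-25],0],[60,[0,0,-60],0],[85,[0,0,-100],0],[85,[0,0,-120],0]]'

```text
t: 23.85
eef_pos: [0.4456, 0.2502, 0.1511]
tool_rot: [-0.001, 0.817, -0.577, 0.0]
contact_force: [0.3, 0.5, -0.9]
gripper_width: 0.999
```

Run:
```python
from h import *
go(.637,.256,.15,-1.23)
m=camera_model('wrist');im=read_camera('wrist')
cv2.imwrite('pics/w17.png',im);np.save('m17.npy',m,allow_pickle=True)
```

```text
t 23.85 pos [0.4456 0.2502 0.1511] yaw -1.23 zax [ 0.002  0.002 -1.   ] w 0.999 -> shift [  58.4 -182.3    1.4] turn -0.0
```

View pics/w17.png

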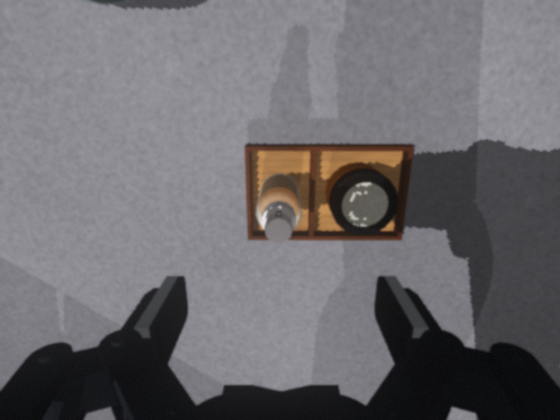

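Call:
arm_command --series '[[85,[15,-45,0],0],[85,[30,-90,0],0],[85,[42,-130,0],0],[85,[42,-130,0],0],[85,[42,-130,0],0]]'

```text
t: 24.52
eef_pos: [0.5806, 0.2534, 0.1483]
tool_rot: [0.001, 0.817, -0.577, -0.001]
contact_force: [-0.1, 0.8, 0.0]
gripper_width: 0.998
```

Run:
```python
from h import *
go(.637,.256,.1,-1.23)
m=camera_model('wrist');im=read_camera('wrist')
cv2.imwrite('pics/w18.png',im);np.save('m18.npy',m,allow_pickle=True)
```

```text
t 24.52 pos [0.5806 0.2534 0.1483] yaw -1.23 zax [-0.002 -0.001 -1.   ] w 0.998 -> shift [ 16.4 -54.2  48.2] turn -0.0
```

View pics/w18.png

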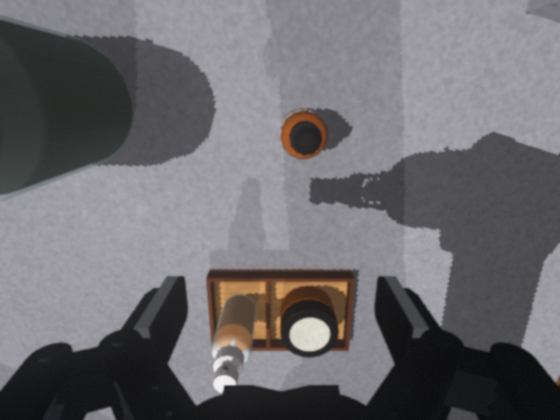

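Run:
```python
from h import *
m=np.load('m18.npy',allow_pickle=True).item()
im=cv2.imread('pics/w18.png')
x,y,_=ray(m,304,135,.052);print(x,y,ray(m,307,138,.09))
circ(im,m,x,y,0,.018,(255,0,0));circ(im,m,x,y,.052,.018,(0,255,0));circ(im,m,x,y,.09,.0095,(0,0,255))
crop(im,260,90,100,90,6,'w18a.png'); go(x,y,.1,-1.23)
```

```text
0.6389984853472072 0.25520668993260714 [0.64098932 0.25660656 0.09      ]
t 24.57 pos [0.5802 0.2537 0.1485] yaw -1.23 zax [-0.002 -0.    -1.   ] w 0.997 -> shift [ 18.2 -56.   48.4] turn 0.0
```

View pics/w18a.png

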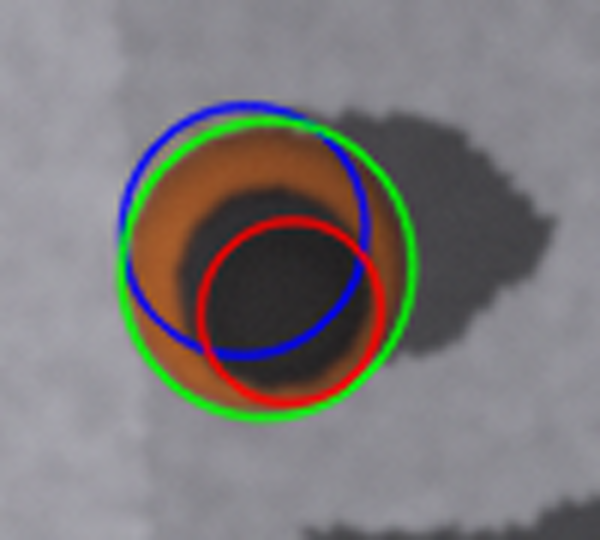

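Call:
arm_command --series '[[85,[10,-30,20],0],[85,[18,-57,45],0],[85,[18,-57,48],0],[85,[18,-57,48],0]]'

```text
t: 25.08
eef_pos: [0.6399, 0.256, 0.1013]
tool_rot: [0.0, 0.817, -0.577, -0.0]
contact_force: [0.2, -0.0, 0.4]
gripper_width: 0.998
```

Run:
```python
from h import *
x,y=.640,.256
go(x,y,.011,-1.23)
m=camera_model('wrist');im=read_camera('wrist')
circ(im,m,x,y,0,.018,(255,0,0));circ(im,m,x,y,.052,.018,(0,255,0));circ(im,m,x,y,.09,.0095,(0,0,255))
cv2.imwrite('pics/w19.png',im)
```

```text
t 25.07 pos [0.6399 0.256  0.1013] yaw -1.23 zax [-0.001 -0.    -1.   ] w 0.998 -> shift [ 0.1 -0.1 90.3] turn 0.0
```

View pics/w19.png

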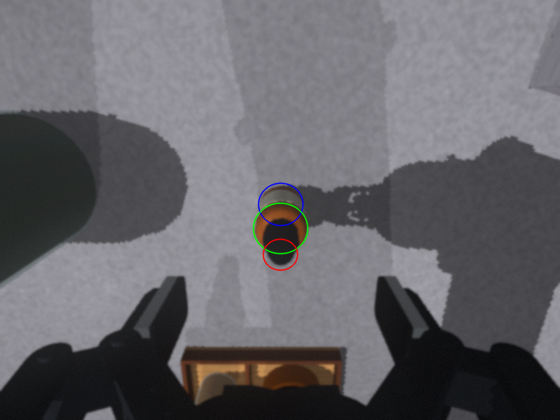

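Call:
arm_command --series '[[85,[0,0,40],0],[85,[0,0,75],0],[85,[0,0,90],0],[85,[0,0,90],0],[60,[0,0,90],0],[28,[0,0,90],0],[28,[0,0,90],0],[28,[0,0,90],0]]'

```text
t: 26.12
eef_pos: [0.6419, 0.2562, 0.0125]
tool_rot: [-0.001, 0.817, -0.577, 0.0]
contact_force: [-0.4, 0.5, 7.0]
gripper_width: 0.408
```

Call:
arm_command --series '[[28,[0,0,0],0],[28,[0,0,0],0]]'

```text
t: 26.38
eef_pos: [0.6419, 0.2562, 0.0125]
tool_rot: [-0.001, 0.817, -0.577, 0.0]
contact_force: [-2.2, 0.1, 6.1]
gripper_width: 0.412
```

Run:
```python
from h import *
go(.4145,-.1742,.14,-1.363)
cv2.imwrite('pics/w20.png',read_camera('wrist'))
```

```text
t 26.38 pos [0.6419 0.2562 0.0125] yaw -1.23 zax [ 0.001  0.001 -1.   ] w 0.412 -> shift [ 329.6  358.  -128.2] turn 0.133
```

View pics/w20.png

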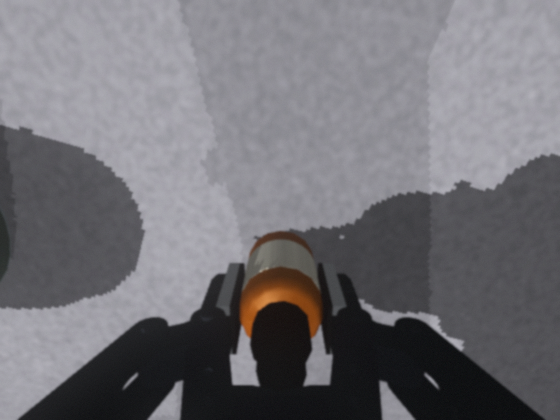

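Call:
arm_command --series '[[28,[0,0,-20],0],[28,[0,0,-60],0],[28,[0,0,-110],0],[28,[0,0,-138],0],[28,[25,27,-138],0],[28,[60,65,-138],0],[28,[98,106,-138],0],[28,[135,147,-138],0]]'

```text
t: 27.42
eef_pos: [0.547, 0.0777, 0.1503]
tool_rot: [-0.0, 0.817, -0.577, 0.0]
contact_force: [1.0, -1.1, -0.5]
gripper_width: 0.411
```

Call:
arm_command --series '[[28,[40,43,0],0.03],[28,[80,87,0],0.06],[28,[120,130,0],0.09],[28,[155,169,0],0.12],[28,[180,196,0],0.133],[28,[190,207,0],0.133],[28,[194,211,0],0.133],[28,[194,211,0],0.133]]'

```text
t: 28.42
eef_pos: [0.4144, -0.1731, 0.1494]
tool_rot: [-0.0, 0.777, -0.629, 0.0]
contact_force: [0.3, 0.6, -0.7]
gripper_width: 0.411
```

Run:
```python
from h import *
go(.4145,-.1742,.0165,-1.363)
cv2.imwrite('pics/w21.png',read_camera('wrist'))
```

```text
t 28.43 pos [ 0.4144 -0.1731  0.1494] yaw -1.362 zax [ 0.  0. -1.] w 0.411 -> shift [  1.1   0.2 132.9] turn 0.001
```

View pics/w21.png

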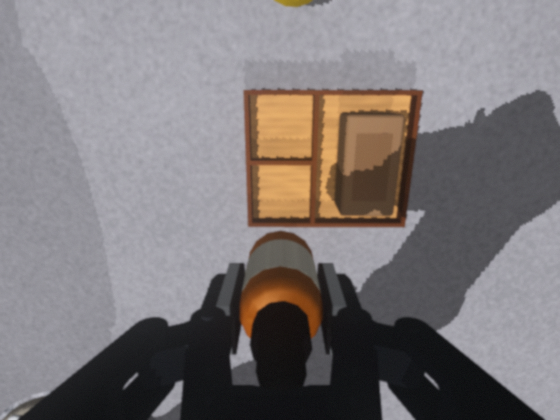

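Call:
arm_command --series '[[28,[1,0,40],0],[28,[1,0,80],0],[28,[1,0,110],0],[28,[1,0,123],0],[28,[1,0,129],0],[28,[1,0,130],0],[28,[1,0,130],0]]'

```text
t: 29.35
eef_pos: [0.4147, -0.1748, 0.02]
tool_rot: [-0.0, 0.777, -0.63, 0.001]
contact_force: [0.2, -0.5, -0.9]
gripper_width: 0.41
```

Call:
arm_command --series '[[28,[0,0,1],0],[28,[0,0,2],0],[28,[0,0,2],0]]'

```text
t: 29.72
eef_pos: [0.414, -0.1748, 0.0173]
tool_rot: [-0.0, 0.777, -0.63, 0.0]
contact_force: [0.0, -0.3, -0.2]
gripper_width: 0.406
```

Call:
arm_command --series '[[28,[0,0,1],0],[28,[0,0,1.2],0],[28,[0,0,1.2],0]]'

```text
t: 30.1
eef_pos: [0.414, -0.1748, 0.0164]
tool_rot: [-0.0, 0.777, -0.63, -0.0]
contact_force: [-1.5, -0.0, 7.3]
gripper_width: 0.405
```

Call:
arm_command --series '[[42,[0,0,-0.5],0],[50,[0,0,-0.5],0],[52,[0,0,-0.5],0],[52,[0,0,-0.5],0],[52,[0,0,-25],0],[60,[0,0,-60],0],[85,[0,0,-110],0],[85,[0,0,-140],0]]'

```text
t: 31.1
eef_pos: [0.4143, -0.1752, 0.1578]
tool_rot: [-0.0, 0.776, -0.63, 0.001]
contact_force: [0.3, 0.9, -0.4]
gripper_width: 0.996
```

Run:
```python
from h import *
go(.615,-.11,.15,-1.363)
m=camera_model('wrist');im=read_camera('wrist')
cv2.imwrite('pics/w22.png',im)
```

```text
t 31.1 pos [ 0.4143 -0.1752  0.1578] yaw -1.363 zax [ 0.001 -0.    -1.   ] w 0.996 -> shift [ -22.5 -209.8    8. ] turn -0.0
```

View pics/w22.png

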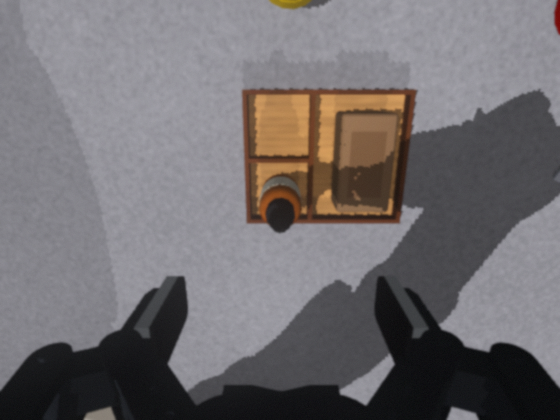

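Dropper stands in its compartment. On to the roll-on.

Call:
arm_command --series '[[85,[-6,-55,0],0],[85,[-12,-110,0],0],[85,[-18,-165,0],0],[85,[-22,-205,0],0],[85,[-22,-210,0],0],[85,[-22,-210,0],0]]'

```text
t: 31.9
eef_pos: [0.6141, -0.1105, 0.1555]
tool_rot: [0.001, 0.776, -0.63, -0.0]
contact_force: [-0.3, -0.2, -0.1]
gripper_width: 0.994
```

Run:
```python
from h import *
x,y=.673,-.085
go(x,y,.12,-1.363)
m=camera_model('wrist');im=read_camera('wrist');cv2.imwrite('pics/w23r.png',im);np.save('m23.npy',m,allow_pickle=True)
circ(im,m,x,y,0,.016,(255,0,0));circ(im,m,x,y,.078,.016,(0,255,0))
cv2.imwrite('pics/w23.png',im)
```

```text
t 31.9 pos [ 0.6141 -0.1105  0.1555] yaw -1.364 zax [-0.001 -0.    -1.   ] w 0.994 -> shift [-12.9 -62.9  35.5] turn -0.001
```

View pics/w23.png

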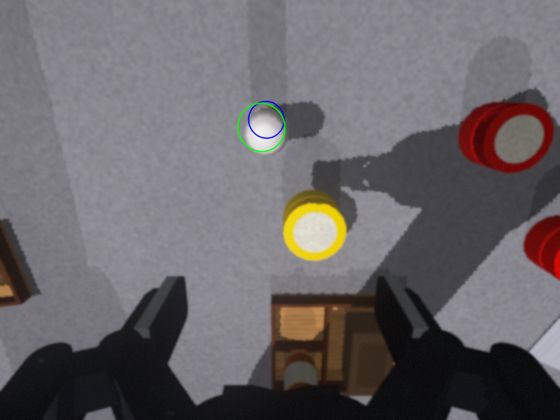

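Call:
arm_command --series '[[85,[-6,-31,10],0],[85,[-11,-62,35],0],[85,[-11,-62,40],0],[85,[-11,-62,40],0]]'

```text
t: 32.45
eef_pos: [0.6716, -0.0878, 0.1161]
tool_rot: [0.001, 0.776, -0.631, -0.0]
contact_force: [-0.6, -0.4, -0.7]
gripper_width: 0.998
```

Run:
```python
from h import *
x,y=.672,-.087
go(x,y,.022,-1.363)
m=camera_model('wrist');im=read_camera('wrist')
circ(im,m,x,y,0,.016,(255,0,0));circ(im,m,x,y,.078,.016,(0,255,0))
cv2.imwrite('pics/w24.png',im)
```

```text
t 32.45 pos [ 0.6716 -0.0878  0.1161] yaw -1.365 zax [-0.001 -0.    -1.   ] w 0.998 -> shift [-0.7 -0.7 94.1] turn -0.002
```

View pics/w24.png

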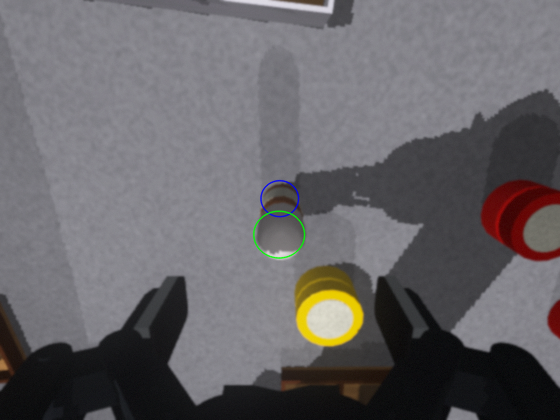

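Call:
arm_command --series '[[85,[0,0,40],0],[85,[0,0,80],0],[85,[0,0,94],0],[85,[0,0,94],0],[60,[0,0,94],0],[24,[0,0,94],0],[24,[0,0,94],0],[24,[0,0,94],0]]'

```text
t: 33.5
eef_pos: [0.6739, -0.0865, 0.023]
tool_rot: [-0.0, 0.777, -0.63, 0.0]
contact_force: [-0.3, 0.9, 5.5]
gripper_width: 0.363
```

Call:
arm_command --series '[[24,[0,0,0],0],[24,[0,0,0],0]]'

```text
t: 33.75
eef_pos: [0.6739, -0.0865, 0.023]
tool_rot: [-0.0, 0.777, -0.63, 0.0]
contact_force: [0.4, 0.2, 7.1]
gripper_width: 0.365
```

Run:
```python
from h import *
go(.4713,-.1622,.16,-1.363)
cv2.imwrite('pics/w25.png',read_camera('wrist'))
```

```text
t 33.75 pos [ 0.6739 -0.0865  0.023 ] yaw -1.363 zax [ 0.001  0.    -1.   ] w 0.365 -> shift [  32.3  213.7 -137.3] turn -0.0
```

View pics/w25.png

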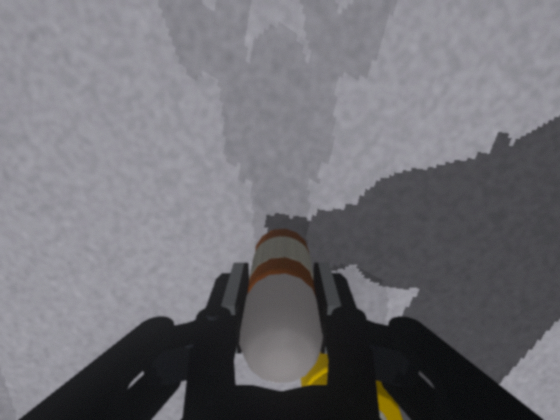

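Call:
arm_command --series '[[24,[0,0,-20],0],[24,[0,0,-60],0],[24,[0,0,-110],0],[24,[0,0,-135],0],[24,[7,45,-135],0],[24,[15,100,-135],0],[24,[23,155,-135],0],[24,[30,200,-135],0]]'

```text
t: 34.8
eef_pos: [0.4815, -0.158, 0.1577]
tool_rot: [-0.0, 0.776, -0.631, -0.0]
contact_force: [0.4, -0.9, -0.8]
gripper_width: 0.362
```

Call:
arm_command --series '[[24,[2,13,0],0],[24,[2,13,0],0],[24,[2,13,0],0]]'

```text
t: 35.17
eef_pos: [0.4732, -0.1611, 0.1575]
tool_rot: [-0.0, 0.777, -0.629, 0.001]
contact_force: [0.3, 0.2, -0.8]
gripper_width: 0.362
```

Run:
```python
from h import *
go(.4715,-.162,.027,-1.363)
cv2.imwrite('pics/w26.png',read_camera('wrist'))
```

```text
t 35.17 pos [ 0.4732 -0.1611  0.1575] yaw -1.361 zax [ 0.001 -0.    -1.   ] w 0.362 -> shift [  0.4   2.  130.5] turn 0.002
```

View pics/w26.png

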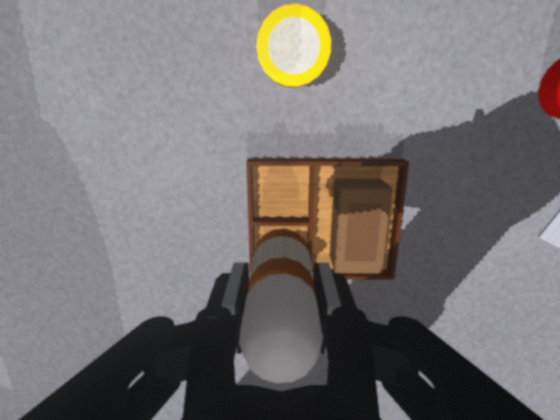

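Call:
arm_command --series '[[24,[0,1,40],0],[24,[0,1,80],0],[24,[0,1,110],0],[24,[0,1,122],0],[24,[0,1,127],0],[24,[0,1,127],0]]'

```text
t: 35.98
eef_pos: [0.4712, -0.162, 0.0306]
tool_rot: [-0.0, 0.777, -0.63, 0.0]
contact_force: [0.8, -0.2, -0.3]
gripper_width: 0.367
```

Call:
arm_command --series '[[24,[0,0,1],0],[24,[0,0,2],0],[24,[0,0,2],0]]'

```text
t: 36.35
eef_pos: [0.4707, -0.1618, 0.0283]
tool_rot: [-0.0, 0.777, -0.63, 0.0]
contact_force: [-0.0, -1.0, -0.2]
gripper_width: 0.363
```

Call:
arm_command --series '[[24,[0,0,1],0],[24,[0,0,1.5],0],[24,[0,0,1.5],0]]'

```text
t: 36.72
eef_pos: [0.4706, -0.1619, 0.0269]
tool_rot: [-0.0, 0.777, -0.63, -0.0]
contact_force: [-0.3, 0.1, 5.8]
gripper_width: 0.364
```

Call:
arm_command --series '[[38,[0,0,-0.3],0],[46,[0,0,-0.3],0],[50,[0,0,-0.3],0],[50,[0,0,-0.3],0],[50,[0,0,-25],0],[60,[0,0,-65],0],[85,[0,0,-110],0],[85,[0,0,-150],0]]'

```text
t: 37.72
eef_pos: [0.4704, -0.162, 0.1779]
tool_rot: [0.0, 0.777, -0.63, 0.0]
contact_force: [0.8, 0.5, 0.3]
gripper_width: 0.991
```

Call:
arm_command --series '[[85,[-40,0,0],0],[85,[-80,0,0],0],[85,[-80,0,0],0],[85,[-80,0,0],0]]'

```text
t: 38.22
eef_pos: [0.4541, -0.0839, 0.1767]
tool_rot: [-0.0, 0.777, -0.63, 0.0]
contact_force: [1.0, -0.5, 0.4]
gripper_width: 0.995
```

Run:
```python
from h import *
m=camera_model('wrist');im=read_camera('wrist')
C=np.array([.4516,-.2093]);yaw=1.779;ux=np.array([np.cos(yaw),np.sin(yaw)]);uy=np.array([-ux[1],ux[0]])
for p,r in (((.414,-.1748),.018),((.4706,-.1619),.016)):
  q=np.array(p)-C;print(q@ux,q@uy);circ(im,m,*p,.004,r,(255,0,0))
cv2.imwrite('pics/w27.png',im)
cv2.imwrite('pics/top27.png',read_camera('top'))
s=read_camera('scene');crop(s,180,160,240,120,3.3,'s27.png')
```

```text
0.04152695262415063 0.029656739634551035
0.04244898873211345 -0.02838738021764086
```

View pics/w27.png

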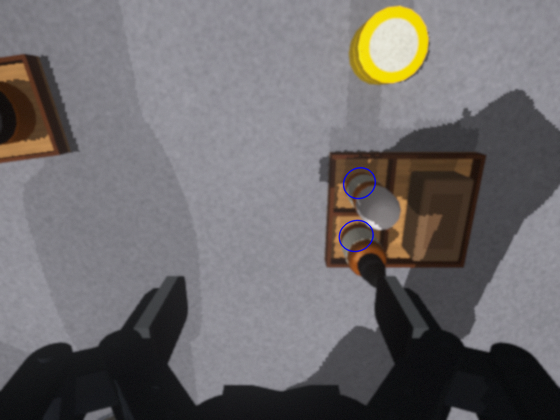

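View pics/s27.png

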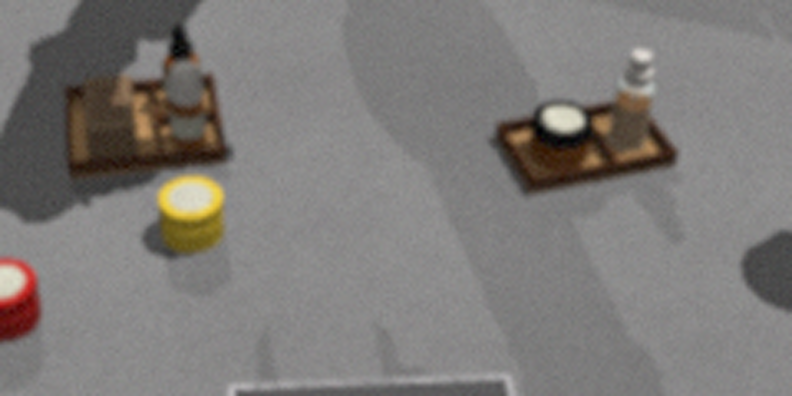

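View pics/top27.png

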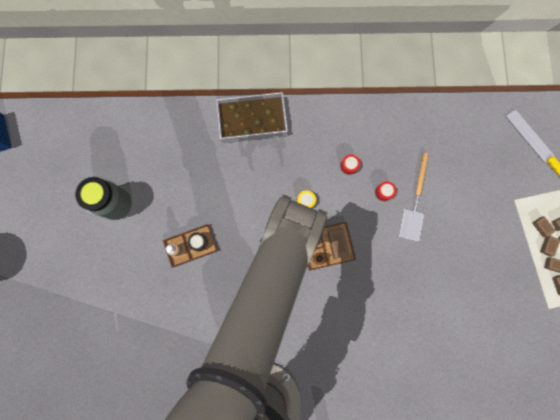

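```bash
python3 -c "
from h import *
o=status.get_obs();print(o['t'],o['contact_force'],abs(o['joint_vel']).max());print(bot.hand_in())"
```

```text
38.375 [-0.34400616 -0.88760186  0.81466945] 0.0033318946524366713
the job is handed in; nothing more can be done
None
```

All five items are in their compartments, and I handed the job in at t ≈ 38 s of the 144 s allowed; no verdict was reported. Each item was lowered until the wrist force showed it on the box floor, then released.

| Item | Box | x, y in the box frame (mm) | How it was checked |
|---|---|---|---|
| Soap | box3, wide | −31, 0 | measured in the wrist picture after release |
| Dropper | box3, narrow | +42, +30 | gripper position at release; model circle drawn there matches the picture |
| Roll-on | box3, narrow | +42, −28 | gripper position at release; model circle drawn there matches the picture |
| Balm jar | box2, wide | −27, −2 | measured in the wrist picture after release |
| Spray | box2, narrow | about +43, 0 | gripper position at release only; standing upright in the pictures |

The last pictures show everything upright. The extract jar and spatula look unmoved in the top view, and the gripper was clear of everything.

**Disagreements found on the way:**
- **Finger length:** the fingertips sit about 31 mm farther back from the reported TCP than described. My first grasp of the soap closed on air just above it. I corrected all heights from the pictures and regripped.
- **Top camera:** its positions were off from the wrist camera's by about 3–5 mm (about 10 mm for the dropper), so I used the wrist camera for the final positions.

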